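# Square a plate on the tracing light board, lock the rule on it and light it

## Task

Get the cream practice plate ready for tracing on the sloping light board: hold down the thumb release on the sliding rule's carriage and, with it held down all the way, slide the rule down the slope so that its blade pushes the plate square against the adjustable bottom ledge; feel gently for the stop, without squeezing hard, and let go of the release while still pushing lightly, so that the rule locks with the plate firmly clamped between blade and ledge. Then press the round light key firmly until it gives, without pressing the oblong dimmer key or disturbing the things standing around or lying on the board.

Things in the scene. Friction and masses are not known exactly. Their poses are not given: they have to be found in the camera images.
- board: Fixed grey light board, 300 mm up the slope x 360 mm wide, surface rising at 30 degrees. Its frame lies in the surface: origin mid lower front edge (34 mm above the table), x up the slope, y left seen from the lower edge, z out of the surface ('board frame'). The 9 mm high aluminium bottom ledge is set anywhere with its stopping face at x = 8 to 46 mm: not reported, to be felt. Pen groove at x 248 to 280 mm.
- plate_center (a point): Centre of the loose cream plate (rigid, about 115 g, non-slip back), 100 x 160 x 6 mm along its x, y, z, lying between ledge and blade, up to 8 degrees crooked, its centre at x = 109 to 125 mm in the board frame. x points up the slope. The blade pushes it with 1 to 3 N until it meets the ledge, where the push rises sharply; squeezed with over 18 N it would bow. Any y will do.
- rule (a joint): Travel of the sliding rule down its rail (m): 0 at the upper stop, growing down the slope, starts at 0 to 0.012; with the plate seated the blade meets it at 0.052 to 0.090, by where the ledge is set. The rule (0.3 kg) is a black carriage, 64 mm up the slope x 40 mm wide, on a rail at y = 150 mm, with a blade across the board. Its brake holds about 40 N unless the release is pressed; freed, it needs about 2 N.
- release (a joint): Travel of the thumb release (m): 0 up, rule braked; 0.006 fully down on a hard stop. Pressed into the board, at right angles to the sloping surface: about 5 N to start it, the brake lets go some 2 mm down (6 N), 8 N fully down; springs back when let go. Let go while pushing the rule down the slope with about 8 N, part of that push (some 4 N) stays on the plate.
- release_top (a point): Centre of the top of the thumb release: grey ribbed round button, 26 mm across, in the middle of the carriage, 34 mm above the surface when up, at y = 150, x = 210 mm minus the rule's travel in the board frame. Ridges 36 mm above the surface stand upslope and downslope of it, 34 mm clear between them, so a finger can also push on the lower one; open to left and right. Axes as the board's.
- power_key (a joint): Travel of the light key (m), a near-travelless membrane key pressed at right angles to the sloping surface: it gives (switches) at 0.0006, about 6 N; hard stop at 0.001, about 9 N.
- power_key_top (a point): Centre of the top of the light key: the round one, 22 mm across, the upper of the two keys on the black strip up the board's right edge; x = 200, y = -154, z = 5.5 mm in the board frame, 3 mm proud of the strip. Axes as the board's.
- dim_key (a joint): Travel of the dimmer key (m), as the light key; must not be pressed.
- dim_key_top (a point): Centre of the top of the oblong dimmer key, 30 mm x 14 mm, 60 mm further down the strip than the light key (x = 140 mm).
- marker: Loose marker 120 mm long, 11 mm thick, lying in the pen groove at the top of the board; bystander.
- eraser: Loose white eraser 45 x 20 x 12 mm in the pen groove; bystander.
- ink_bottle: Loose ink bottle, 36 mm diameter, 85 mm tall, left of the board; origin at its foot; bystander.
- salve_jar: Loose amber jar, 64 mm diameter, 45 mm tall, left of the board; origin at its foot; bystander.
- pen_machine: Loose pen machine standing upright, 34 mm diameter, 108 mm tall, right of the board; origin at its foot; bystander.
- cap_tray: Loose steel tray of ink caps, 90 x 130 x 18 mm, right of the board; bystander.
- rule_edge (a point): Middle of the lower, pushing edge of the rule's aluminium blade (on its top face, 9 mm above the surface): at x = 198 mm minus the rule's travel in the board frame. The blade runs from y = -119 to +125 mm, 2 to 9 mm above the surface, 30 mm wide up the slope. Axes as the board's.
- light_bar (a point): Middle of the underside of the fixed aluminium work-light bar across the head of the board, 24 x 352 x 12 mm, on brackets 12 mm deep at y = +-173 mm; x = 280, z = 94 mm in the board frame. It overhangs release and light key as seen from straight above, so come in at right angles to the slope, below it. Axes as the board's.
There are look-alikes about, which are no part of the job. Leave any black or blue look-alike of the part that bears plate_center alone.

How it is judged:
By the outcome, as a careful person would: the job done as asked, in the order asked, and still so for the second after the job is handed in, with the robot touching nothing.
It also fails if it takes over 42 s, if anything falls off the work surface, if the arm or the gripper's body presses on something with over 40 N, if the wrist force passes 120 N, or if a joint passes its speed limit or range.

## Robot

A 6-joint arm with a two-finger parallel gripper is mounted at the origin on the work surface. World frame = base frame: x ahead of the robot, y to its left, z up, the work surface at z = 0. Lengths are in m, angles in rad, forces in N, time in s.
With the tool pointing down it reaches from about 0.25 to 0.725 m from the base axis. Payload 4 kg.
Tool frame: the origin (TCP) lies on the centre line of the jaws, within the pads' length; the fingertips stand 11 mm ahead of it and the grasp point (between the pads) lies 8 mm behind it; z points along the fingers, x is the direction in which the jaws open and shut, and the axes are right-handed (so a half turn about z gives the same grasp; the last joint's range is limited). The gripper opens to 85 mm and grips with 20 to 120 N. Pads are 22 mm wide; open, the fingers measure 114 mm over their backs; the gripper's body (76 mm by 85 mm) begins 54 mm behind the grasp point. The pads swing forward as they close: fully open they stand 13 mm farther back than shut.
Start: joints at [-1.2, 0.241, 0.005, 1.335, 0, 1.571], TCP at [0.181, -0.466, 0.242] pointing down, gripper open.
Joint ranges: [-2.72, 2.72], [-1.05, 1.87], [-1.09, 1.28], [-1.99, 2.15], [-1.42, 1.44], [-3.14, 3.14]. Speed limits (rad/s): [2.79, 2.79, 3.14, 3.14, 3.14, 3.14].

## Interface

Orientations are given as a unit quaternion [x, y, z, w].
In Python, from workcell import bot, viewer, order gives the robot as it stands. The module is installed in compiled form; this text tells all that it offers.
- The arm moves only by the tool send_rows, never from a script. Its argument "increments" is a list that holds one entry, the list of rows, each a list of 4 numbers: the shift along the tool's x, y, z in m, then the turn about the tool's z in degrees. A call has exactly 8 rows; each row shifts and turns the pose as measured when the row begins, along the tool's axes as they then stand; what a row does not reach is not made up. A row lasts 1/10 s, in which the tool goes at most 50 mm and 8.59 degrees, less where a joint would pass 70% of its speed; a pose out of reach is approached as far as the arm can. A call is refused whole if a number of a shift passes 0.05 or a number of a turn 8.59, either way. A call with a gripper value outside its range is refused whole. "hand" is the closure, from -1 (fully open) to 1 (shut), so that 0 is half open, set as the call begins (left out, the last holds). The fingers move at their own pace and stop on an object; the grip force is fixed at half the most. Time passes only in rows, so rows that do not move let the fingers close, or fill a call up. It gives the time, the measured TCP pose, the force and the opening at its end, in the units of the state.
- bot.get_obs(): the state, without advancing time (a new reading comes with each control period).
- viewer.camera(name): name is "side" or "top"; returns a dict with "image" (480x640x3 uint8, red, green, blue), "range_z" (480x640 float32, m along the optical axis (not along the pixel's ray), 0 where there is no reading), "camera_matrix" (3x3 intrinsics, pixels), "dist" ([k1, k2, p1, p2, k3] as OpenCV has them; the pictures are not rectified), "eye" and "rotation" of the camera in the world. Camera axes: x right, y down, z forward; pixel columns grow to the right and rows downward; lengths in m; the calibration is good to about 2 mm. A picture is of the moment at which its call begins.
- order.job_done(): hands the job in, once; it reports no verdict.
The state is a dict: "clock": time; "joint_pos": joint angles; "joint_vel": joint speeds; "tau": joint torques, N m; "eef_pos": TCP position; "tool_rot": TCP orientation; "ft_force": force on the tool from outside, world axes, zero at the start; "ft_torque": the same for the moment, N m; "grip_width": finger opening in m.
Only numpy, scipy, OpenCV 4.12 (cv2) and the standard library are available. Lean on these libraries where they do the work, as an engineer would, in place of code of your own. Each camera call takes 0.05 s, during which the arm holds its last target.

## Working session

There is one attempt and no reset: what is moved stays moved. The work goes in short steps, Python scripts to look and compute and a tool call to move; the robot and the scene stay as the last step left them, time stands still between calls to the robot, and variables do not carry over. Pictures are saved under pics/ and viewed, and the job is handed in when it is done.

Besides the shell and the picture viewer there is one more tool, called after "Call:" as name(argument=value, ...) on one line, values as JSON. send_rows: Moves the arm, as the interface text tells. Its arguments: {"type":"object","properties":{"increments":{"type":"array","items":{"type":"array","items":{"type":"array","items":{"type":"number"}}}},"hand":{"type":"number"}},"required":["increments"]}

```bash
mkdir -p pics; ls
python3 - <<'E'
from workcell import bot, viewer, order
import cv2,numpy as np
print(bot.get_obs())
for n in ("top","side"):
    c=viewer.camera(n); cv2.imwrite(f"pics/{n}0.png",c["image"][:,:,::-1])
    np.savez(f"{n}0.npz",**c)
    print(n,c["camera_matrix"],c["dist"],c["eye"],c["rotation"])
E
```

```text
pics
{'clock': 0.0, 'joint_pos': array([-1.19999909e+00,  2.41437592e-01,  3.71279595e-03,  1.33520494e+00,
       -1.84449163e-05,  1.57080499e+00]), 'joint_vel': array([ 7.58841393e-04,  7.26292428e-05,  1.16400633e-03,  3.57442280e-04,
        1.17028596e-03, -1.59692819e-03]), 'tau': array([-1.60402440e-03, -3.72317934e+01,  2.52408117e+01,  1.70697650e-02,
       -7.92537389e-05, -4.91951482e-06]), 'eef_pos': array([ 0.18095076, -0.46544643,  0.24139629]), 'tool_rot': array([ 8.25332962e-01, -5.64645344e-01, -8.85598535e-04, -5.94690183e-04]), 'ft_force': array([ 0.56011284, -0.64537701, -0.10883694]), 'ft_torque': array([-0.05241467, -0.03056572, -0.00193036]), 'grip_width': 0.08559377024108392}
top [[463.20434422   0.         307.9695058 ]
 [  0.         463.20434422 240.94667308]
 [  0.           0.           1.        ]] [-0.049379  0.        0.        0.        0.      ] [0.44476455 0.07122625 1.30722964] [-0.69876459  0.71400389 -0.02824094  0.03359965]
side [[490.43412554   0.         320.41844061]
 [  0.         490.43412554 240.85839012]
 [  0.           0.           1.        ]] [0.00620362 0.         0.         0.         0.        ] [ 0.08325753 -0.97933453  1.17947049] [ 0.89259973 -0.18814761  0.08014645 -0.40179939]
```

View pics/top0.png

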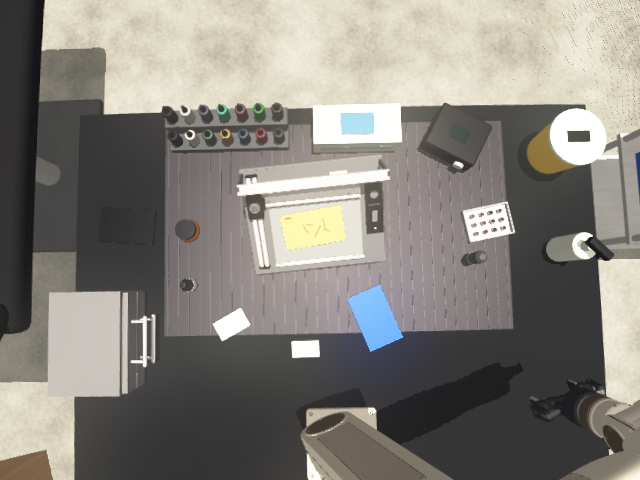

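View pics/side0.png

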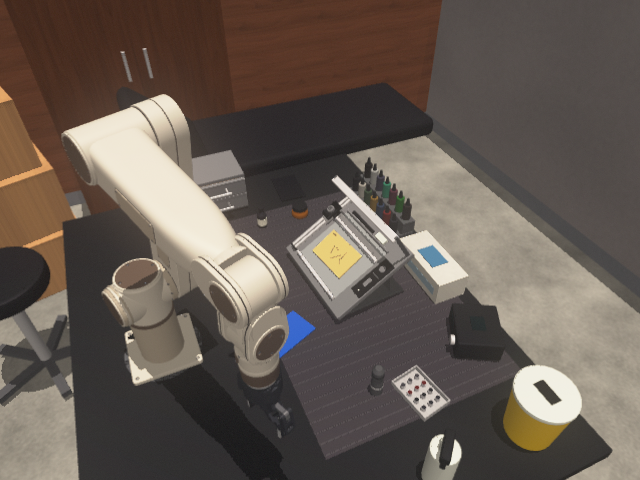

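Run:
```python
import cv2,numpy as np
t=np.load("top0.npz")["image"][:,:,::-1]; s=np.load("side0.npz")["image"][:,:,::-1]
cv2.imwrite("pics/tz.png",cv2.resize(t[145:285,230:400],None,fx=4.7,fy=4.28,interpolation=cv2.INTER_CUBIC)[:600,:800])
cv2.imwrite("pics/sz.png",cv2.resize(s[170:325,275:425],None,fx=4,fy=3.85,interpolation=cv2.INTER_CUBIC))
```

```text
(no output)
```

View pics/tz.png

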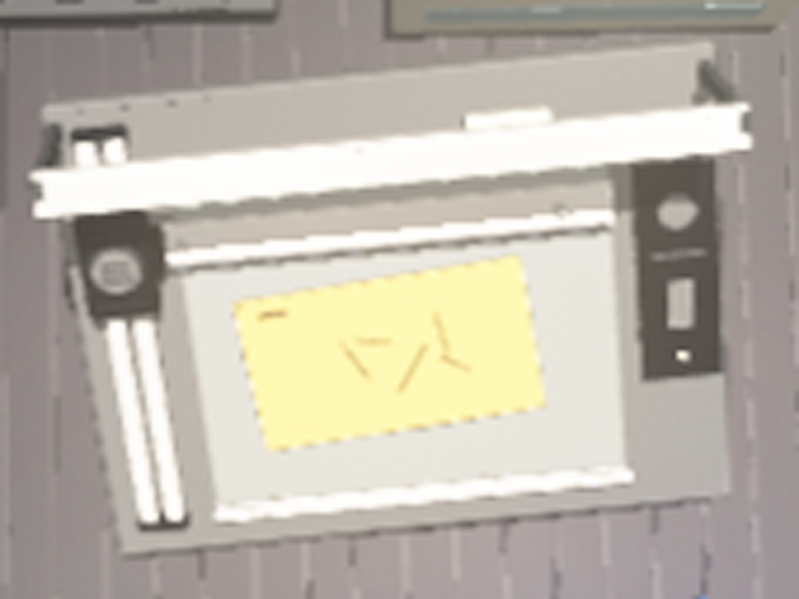

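View pics/sz.png

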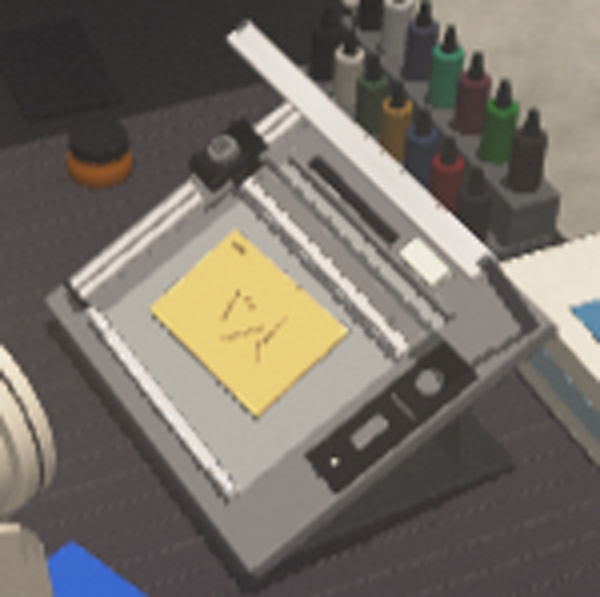

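```bash
cat > h.py <<'E'
import cv2,numpy as np
from scipy.spatial.transform import Rotation as R
from scipy.optimize import least_squares
C={n:dict(np.load(f"{n}0.npz")) for n in("top","side")}
def proj(n,P):
    c=C[n]; Rm=R.from_quat(c["rotation"]).as_matrix().T
    return cv2.projectPoints(np.asarray(P,float).reshape(-1,3),cv2.Rodrigues(Rm)[0],-Rm@c["eye"],c["camera_matrix"],c["dist"])[0][:,0]
def brot(yaw): # columns x up slope,y left,z out
    return R.from_euler('z',yaw).as_matrix()@R.from_euler('y',-np.pi/6).as_matrix()
def b2w(p,P): return np.array([p[0],p[1],.034])+np.asarray(P)@brot(p[2]).T
def ray(n,uv):
    c=C[n]; u=cv2.undistortPoints(np.array([[uv]],float),c["camera_matrix"],c["dist"])[0,0]
    return c["eye"],R.from_quat(c["rotation"]).apply([u[0],u[1],1])
def onboard(p,n,uv,z):
    e,d=ray(n,uv); B=brot(p[2]); o=np.array([p[0],p[1],.034])
    e=B.T@(e-o); d=B.T@d; return e+d*(z-e[2])/d[2]
zt=lambda x,y:((x+.5)/4.7-.5+230,(y+.5)/4.28-.5+145)
zs=lambda x,y:((x+.5)/4-.5+275,(y+.5)/3.85-.5+170)
E
cat > fit.py <<'E'
from h import *
q=0
obs=[("top",zt(117,269),'r'),("top",zt(679,212),(.2,-.154,.0055)),("top",zt(681,303),(.14,-.154,.0055)),("top",zt(125,552),(0,.18,0)),("top",zt(728,492),(0,-.18,0)),
("side",zs(223,147),'r'),("side",zs(429,382),(.2,-.154,.0055)),("side",zs(370,432),(.14,-.154,.0055)),("side",zs(48,302),(0,.18,0)),("side",zs(252,575),(0,-.18,0))]
def f(v):
    r=[]
    for n,uv,P in obs:
        if P=='r': P=(.21-v[3],.15,.034)
        r.append(proj(n,b2w(v,[P]))[0]-uv)
    return np.array(r)
s=least_squares(lambda v:f(v).ravel(),[.45,.05,0,.005],loss='soft_l1')
print(s.x,np.degrees(s.x[2]));print(f(s.x).round(2))
p=s.x;np.save("p.npy",p)
for n,z,pts in(("top",zt,[(235,302),(522,257),(545,406),(270,452)]),("side",zs,[(151,312),(236,230),(348,330),(256,417)])):
    for a in pts: print(n,'plate',onboard(p,n,z(*a),.006).round(4))
for n,z,a in(("top",zt,(165,268)),("top",zt,(613,228)),("side",zs,(245,185)),("side",zs,(400,357))): print('blade',onboard(p,n,z(*a),.009).round(4))
for n,z,a in(("top",zt,(220,505)),("top",zt,(630,468)),("side",zs,(98,310)),("side",zs,(238,490))): print('ledge',onboard(p,n,z(*a),.009).round(4))
print('rel',b2w(p,[(.21-p[3],.15,.034)]),'key',b2w(p,[(.2,-.154,.0055)]))
# depth check
for n in C:
    c=C[n]
    for P in [(.21-p[3],.15,.034),(.2,-.154,.0055),(.1,-.12,0),(.06,-.154,0),(.02,0.1,0)]:
        w=b2w(p,[P])[0]; uv=proj(n,w)[0]; dz=(R.from_quat(c["rotation"]).inv().apply(w-c["eye"]))[2]
        print(n,P,uv.round(1),dz.round(4),c["range_z"][int(round(uv[1])),int(round(uv[0]))])
E
python3 fit.py
```

```text
[0.48288654 0.04676343 0.080302   0.00472743] 4.600965425506221
[[ 0.47  0.21]
 [ 0.22 -0.58]
 [ 0.54 -0.13]
 [-0.86  0.46]
 [ 1.15  1.14]
 [ 0.29 -0.19]
 [ 0.84 -0.48]
 [ 0.35 -0.51]
 [-0.86 -1.25]
 [-0.52 -0.95]]
top plate [0.1676 0.093  0.006 ]
top plate [ 0.1793 -0.0662  0.006 ]
top plate [ 0.0794 -0.073   0.006 ]
top plate [0.0654 0.0851 0.006 ]
side plate [0.0654 0.0815 0.006 ]
side plate [0.1651 0.0919 0.006 ]
side plate [ 0.1782 -0.066   0.006 ]
side plate [ 0.0781 -0.0748  0.006 ]
blade [0.1945 0.128  0.009 ]
blade [ 0.1935 -0.1165  0.009 ]
blade [0.1966 0.1226 0.009 ]
blade [ 0.1938 -0.1205  0.009 ]
ledge [0.0332 0.1176 0.009 ]
ledge [ 0.0323 -0.1191  0.009 ]
ledge [0.0313 0.1192 0.009 ]
ledge [ 0.0316 -0.1207  0.009 ]
rel [[0.63110736 0.20917644 0.16608115]] key [[ 0.66514556 -0.09306713  0.13876314]]
top (np.float64(0.20527256716882553), 0.15, 0.034) [255.  207.7] 1.154 1.1516302
top (0.2, -0.154, 0.0055) [374.3 193.6] 1.1821 1.1790326
top (0.1, -0.12, 0) [362.4 229.7] 1.2293 1.2301427
top (0.06, -0.154, 0) [375.6 242. ] 1.2462 1.2424245
top (0.02, 0.1, 0) [283.5 264.7] 1.263 1.2474335
side (np.float64(0.20527256716882553), 0.15, 0.034) [330.7 207.6] 1.651 1.6486238
side (0.2, -0.154, 0.0055) [382.7 268.4] 1.4715 1.478034
side (0.1, -0.12, 0) [352.2 283.5] 1.5012 1.4992591
side (0.06, -0.154, 0) [348.  299.3] 1.4799 1.4775347
side (0.02, 0.1, 0) [300.4 257. ] 1.6491 1.6506261
```

```bash
cat > rows.py <<'E'
import numpy as np,sys
from scipy.spatial.transform import Rotation as R
from workcell import bot
def rows(disp,turn,n):
    """world displacement disp total, tool turn deg total over n rows -> tool rows"""
    o=bot.get_obs(); r=R.from_quat(o["tool_rot"]); out=[]
    for i in range(n):
        d=r.inv().apply(np.array(disp)/n); out.append([*d.round(4).tolist(),round(turn/n,2)]); r=r*R.from_euler('z',turn/n,degrees=True)
    return out
def st():
    o=bot.get_obs(); Rm=R.from_quat(o["tool_rot"]).as_matrix()
    print('t',round(o["clock"],2),'pos',o["eef_pos"].round(4),'j',o["joint_pos"].round(3),'\nx',Rm[:,0].round(3),'z',Rm[:,2].round(3),'F',o["ft_force"].round(2),'w',o["grip_width"].round(4))
    return o
E
python3 -c "
from rows import *
for r in rows((.367,.51,.158),-73,16): print(r)"
```

```text
[-0.0214, -0.0329, -0.0098, -4.56]
[-0.0187, -0.0345, -0.0098, -4.56]
[-0.0159, -0.0359, -0.0098, -4.56]
[-0.013, -0.0371, -0.0098, -4.56]
[-0.01, -0.038, -0.0098, -4.56]
[-0.007, -0.0387, -0.0098, -4.56]
[-0.0039, -0.0391, -0.0098, -4.56]
[-0.0008, -0.0393, -0.0098, -4.56]
[0.0024, -0.0392, -0.0098, -4.56]
[0.0055, -0.0389, -0.0098, -4.56]
[0.0086, -0.0383, -0.0098, -4.56]
[0.0116, -0.0375, -0.0098, -4.56]
[0.0145, -0.0365, -0.0098, -4.56]
[0.0174, -0.0352, -0.0098, -4.56]
[0.0201, -0.0337, -0.0098, -4.56]
[0.0228, -0.032, -0.0098, -4.56]
```

Call:
send_rows(increments=[[[-0.021,-0.033,-0.015,-4.6],[-0.019,-0.0345,-0.015,-4.6],[-0.016,-0.036,-0.015,-4.6],[-0.013,-0.037,-0.015,-4.6],[-0.01,-0.038,-0.01,-4.6],[-0.007,-0.0387,-0.01,-4.6],[-0.004,-0.039,-0.01,-4.6],[-0.001,-0.039,-0.01,-4.6]]])

```text
clock: 0.9
eef_pos: [0.3637, -0.2019, 0.3402]
tool_rot: [0.963, -0.269, -0.005, -0.004]
ft_force: [0.7, -0.8, 0.5]
grip_width: 0.0854
```

```bash
python3 -c "
from rows import *
st()"
```

```text
Traceback (most recent call last):
  File "rows.py", line 12, in st
    print('t',round(o["clock"],2),'pos',o["eef_pos"].round(4),'j',o["joint_pos"].round(3),'\nx',Rm[:,0].round(3),'z',Rm[:,2].round(3),'F',o["ft_force"].round(2),'w',o["grip_width"].round(4))
                                                                                                                                                                     ^^^^^^^^^^^^^^^^^^^^^
AttributeError: 'float' object has no attribute 'round'
```

Call:
send_rows(increments=[[[0.002,-0.039,-0.01,-4.6],[0.005,-0.039,-0.01,-4.6],[0.009,-0.038,-0.01,-4.6],[0.012,-0.037,-0.01,-4.6],[0.015,-0.036,-0.01,-4.6],[0.017,-0.035,-0.01,-4.6],[0.02,-0.034,-0.005,-4.6],[0.023,-0.032,-0.005,-4.6]]], hand=1)

```text
clock: 1.7
eef_pos: [0.5429, 0.0699, 0.4125]
tool_rot: [0.998, 0.063, -0.005, -0.005]
ft_force: [1.1, -1.6, 1.0]
grip_width: 0.0002
```

```bash
sed -i 's/o\["grip_width"\].round(4)/round(o["grip_width"],4)/' rows.py; python3 -c "
from rows import *
st()"
```

```text
t 1.7 pos [0.5429 0.0699 0.4125] j [0.122 0.359 0.608 1.828 0.011 1.566] 
x [ 0.992  0.127 -0.009] z [-0.01  0.01 -1.  ] F [ 1.14 -1.6   1.05] w 0.0002
```

Call:
send_rows(increments=[[[0.0,0.013,-0.03,1.3],[0.0,0.013,-0.03,1.3],[0,0,-0.03,0],[0,0,-0.03,0],[0,0,-0.02,0],[0,0,-0.02,0],[0,0,-0.02,0],[0,0,-0.02,0]]])

```text
clock: 2.5
eef_pos: [0.5173, 0.0457, 0.5406]
tool_rot: [0.999, 0.046, 0.025, -0.007]
ft_force: [0.5, 0.5, -0.2]
grip_width: 0.0001
```

```bash
python3 -c "
from rows import *
st()"
```

```text
t 2.5 pos [0.5173 0.0457 0.5406] j [0.081 0.39  1.02  2.149 0.012 1.56 ] 
x [0.994 0.091 0.051] z [ 0.05   0.016 -0.999] F [ 0.54  0.46 -0.22] w 0.0001
```

Call:
send_rows(increments=[[[-0.015,0,-0.02,0],[-0.015,0,-0.02,0],[-0.015,0,-0.02,0],[-0.015,0,-0.02,0],[-0.015,0,-0.02,0],[-0.015,0,-0.02,0],[-0.015,0,-0.02,0],[-0.015,0,-0.02,0]]])

```text
clock: 3.3
eef_pos: [0.3548, 0.0301, 0.6064]
tool_rot: [0.997, 0.045, 0.068, -0.008]
ft_force: [0.7, -0.1, -0.1]
grip_width: -0.0002
```

```bash
python3 -c "
from rows import *
st()"
```

```text
t 3.3 pos [0.3548 0.0301 0.6064] j [0.074 0.024 0.74  2.149 0.013 1.554] 
x [0.987 0.089 0.137] z [ 0.135  0.023 -0.991] F [ 0.71 -0.06 -0.15] w -0.0002
```

Call:
send_rows(increments=[[[0.01,0,-0.05,0],[0.01,0,-0.05,0],[0.01,0,-0.05,0],[0.01,0,-0.05,0],[0.01,0,-0.05,0],[0.01,0,-0.05,0],[0.01,0,-0.05,0],[0.01,0,-0.05,0]]])

```text
clock: 4.1
eef_pos: [0.3303, 0.0282, 0.716]
tool_rot: [0.974, 0.043, 0.221, -0.013]
ft_force: [0.3, 0.4, 0.2]
grip_width: 0.0
```

```bash
python3 -c "
from rows import *
st()"
```

```text
t 4.1 pos [0.3303 0.0282 0.716 ] j [ 0.074 -0.071  0.953  2.149  0.013  1.558] 
x [0.899 0.079 0.432] z [ 0.429  0.045 -0.902] F [0.28 0.41 0.17] w 0.0
```

Call:
send_rows(increments=[[[0.01,0,-0.05,0],[0.01,0,-0.05,0],[0,0,0,8],[0,0,0,8],[0,0,0,8],[0,0,0,8],[0,0,0,8],[0,0,0,8]]])

```text
clock: 4.9
eef_pos: [0.3012, 0.0262, 0.751]
tool_rot: [0.89, -0.367, 0.239, -0.127]
ft_force: [-0.5, 0.2, -0.3]
grip_width: -0.0003
```

```bash
python3 -c "
from rows import *
st()"
```

```text
t 4.9 pos [0.3012 0.0262 0.751 ] j [ 0.075 -0.129  0.999  2.15   0.012  2.431] 
x [ 0.616 -0.714  0.332] z [ 0.519  0.051 -0.853] F [-0.52  0.18 -0.35] w -0.0003
```

```bash
cat >> rows.py <<'E'
import h
p=np.load('p.npy')
B=h.brot(p[2]); O=np.array([p[0],p[1],.034])
def bst():
    o=st(); Rm=R.from_quat(o["tool_rot"]).as_matrix()
    tip=o["eef_pos"]+Rm[:,2]*.011
    bz=B.T@Rm
    print('tip board',(B.T@(tip-O)*1000).round(1),'tcp board',(B.T@(o["eef_pos"]-O)*1000).round(1),'F board',(B.T@o["ft_force"]).round(2))
    print('tool x in board',bz[:,0].round(3),'z',bz[:,2].round(3),'yaw err to +y deg',np.degrees(np.arctan2(bz[0,0],bz[1,0])).round(2))
    return o
def plan(tcp_board,turn,n):
    o=bot.get_obs(); w=O+B@np.array(tcp_board)
    for r in rows(w-o["eef_pos"],turn,n): print(r)
E
python3 -c "
from rows import *
bst(); print(O+B@np.array([.2,.15,.2]))
plan((.2,.15,.2),-134,16)"
```

```text
t 4.9 pos [0.3012 0.0262 0.751 ] j [ 0.075 -0.129  0.999  2.15   0.012  2.431] 
x [ 0.616 -0.714  0.332] z [ 0.519  0.051 -0.853] F [-0.52  0.18 -0.35] w -0.0003
tip board [200.5  -5.8 701.3] tcp board [200.3  -5.9 712.3] F board [-0.61  0.22 -0.05]
tool x in board [ 0.648 -0.761  0.009] z [ 0.025  0.009 -1.   ] yaw err to +y deg 139.57
[0.54382336 0.20215226 0.30720508]
[-0.0077, -0.0055, 0.0321, -8.38]
[-0.0068, -0.0066, 0.0321, -8.38]
[-0.0058, -0.0075, 0.0321, -8.38]
[-0.0047, -0.0083, 0.0321, -8.38]
[-0.0034, -0.0088, 0.0321, -8.38]
[-0.0021, -0.0092, 0.0321, -8.38]
[-0.0007, -0.0095, 0.0321, -8.38]
[0.0007, -0.0095, 0.0321, -8.38]
[0.002, -0.0093, 0.0321, -8.38]
[0.0034, -0.0089, 0.0321, -8.38]
[0.0046, -0.0083, 0.0321, -8.38]
[0.0058, -0.0075, 0.0321, -8.38]
[0.0068, -0.0066, 0.0321, -8.38]
[0.0077, -0.0055, 0.0321, -8.38]
[0.0084, -0.0044, 0.0321, -8.38]
[0.009, -0.0031, 0.0321, -8.38]
```

Call:
send_rows(increments=[[[-0.0077,-0.0055,0.032,-8.5],[-0.0068,-0.0066,0.032,-8.5],[-0.0058,-0.0075,0.032,-8.5],[-0.0047,-0.0083,0.032,-8.5],[-0.0034,-0.0088,0.032,-8.5],[-0.0021,-0.0092,0.032,-8.5],[-0.0007,-0.0095,0.032,-8.5],[0.0007,-0.0095,0.032,-8.5]]])

```text
clock: 5.7
eef_pos: [0.4228, 0.1153, 0.5374]
tool_rot: [0.937, 0.199, 0.286, 0.031]
ft_force: [0.6, -0.2, 0.0]
grip_width: 0.0003
```

```bash
python3 -c "
from rows import *
o=bst(); 
plan((.2,.15,.2),-70,8)"
```

```text
t 5.7 pos [0.4228 0.1153 0.5374] j [ 0.361 -0.278  0.1    1.379 -0.142  1.471] 
x [0.757 0.391 0.524] z [ 0.549  0.056 -0.834] F [ 0.58 -0.24  0.  ] w 0.0003
tip board [205.3  73.2 452.2] tcp board [204.6  73.1 463.2] F board [ 0.49 -0.29 -0.28]
tool x in board [0.942 0.329 0.061] z [ 0.061  0.011 -0.998] yaw err to +y deg 70.77
[0.0006, -0.0096, 0.0329, -8.75]
[0.0021, -0.0094, 0.0329, -8.75]
[0.0035, -0.0089, 0.0329, -8.75]
[0.0048, -0.0083, 0.0329, -8.75]
[0.006, -0.0075, 0.0329, -8.75]
[0.0071, -0.0065, 0.0329, -8.75]
[0.008, -0.0053, 0.0329, -8.75]
[0.0087, -0.0041, 0.0329, -8.75]
```

Call:
send_rows(increments=[[[0.0006,-0.0096,0.032,-8.58],[0.002,-0.0094,0.032,-8.58],[0.0035,-0.009,0.032,-8.58],[0.0048,-0.0083,0.032,-8.58],[0.006,-0.0075,0.032,-8.58],[0.007,-0.0065,0.032,-8.58],[0.008,-0.0053,0.032,-8.58],[0.0087,-0.004,0.03,-8.58]]])

```text
clock: 6.5
eef_pos: [0.5412, 0.2055, 0.3128]
tool_rot: [0.659, 0.692, 0.224, 0.189]
ft_force: [-0.8, -0.1, -0.1]
grip_width: 0.0003
```

```bash
python3 -c "
from rows import *
o=bst(); 
plan((.2,.15,.1),-2,8)
import cv2
for n in('top','side'):
  c=h.viewer.camera(n) if 0 else __import__('workcell').viewer.camera(n); np.savez(n+'1.npz',**c); cv2.imwrite(f'pics/{n}1.png',c['image'][:,:,::-1])
  "
```

```text
t 6.5 pos [0.5412 0.2055 0.3128] j [ 0.461 -0.026 -0.287  0.742 -0.195  0.355] 
x [-0.059  0.998  0.033] z [ 0.558  0.061 -0.828] F [-0.84 -0.12 -0.08] w 0.0003
tip board [201.6 153.7 195. ] tcp board [200.8 153.5 206. ] F board [-0.77 -0.05  0.36]
tool x in board [0.035 0.999 0.018] z [ 0.072  0.016 -0.997] yaw err to +y deg 2.0
[-0.0007, -0.001, 0.0132, -0.25]
[-0.0007, -0.001, 0.0132, -0.25]
[-0.0007, -0.001, 0.0132, -0.25]
[-0.0007, -0.001, 0.0132, -0.25]
[-0.0007, -0.001, 0.0132, -0.25]
[-0.0007, -0.001, 0.0132, -0.25]
[-0.0007, -0.001, 0.0132, -0.25]
[-0.0007, -0.0011, 0.0132, -0.25]
```

View pics/side1.png

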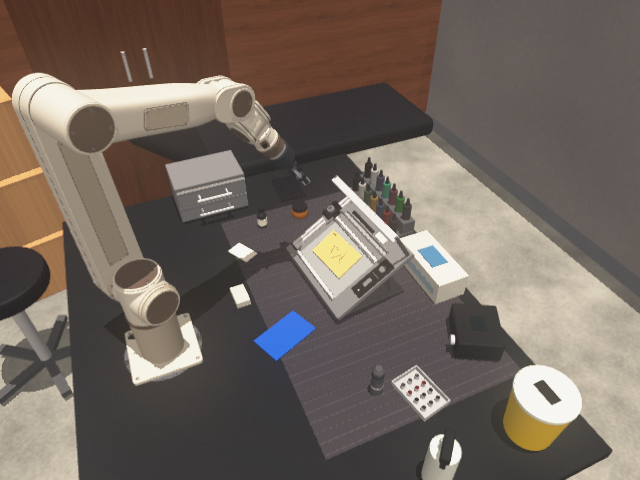

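```bash
nproc; python3 -c "import workcell;print(dir(workcell))"
```

```text
4
['__builtins__', '__cached__', '__doc__', '__file__', '__loader__', '__name__', '__package__', '__spec__', 'bot', 'order', 'viewer']
```

```bash
python3 -c "
from rows import *
plan((.203,.15,.064),-2,8)
  "
```

```text
[-0.0006, -0.0003, 0.0174, -0.25]
[-0.0006, -0.0003, 0.0174, -0.25]
[-0.0006, -0.0003, 0.0174, -0.25]
[-0.0006, -0.0003, 0.0174, -0.25]
[-0.0006, -0.0003, 0.0174, -0.25]
[-0.0006, -0.0003, 0.0174, -0.25]
[-0.0006, -0.0003, 0.0174, -0.25]
[-0.0006, -0.0003, 0.0174, -0.25]
```

```bash
python3 -c "
from rows import *
bst()
  "
```

```text
t 6.6 pos [0.5396 0.205  0.3082] j [ 0.461 -0.021 -0.29   0.745 -0.194  0.36 ] 
x [-0.055  0.998  0.033] z [ 0.551  0.058 -0.833] F [-1.12 -0.51 -0.18] w 0.0002
tip board [197.7 153.3 191.9] tcp board [197.  153.2 202.9] F board [-1.1  -0.41  0.43]
tool x in board [0.038 0.999 0.016] z [ 0.063  0.014 -0.998] yaw err to +y deg 2.19
```

Call:
send_rows(increments=[[[-0.0006,-0.0003,0.0174,-0.3],[-0.0006,-0.0003,0.0174,-0.3],[-0.0006,-0.0003,0.0174,-0.3],[-0.0006,-0.0003,0.0174,-0.3],[-0.0006,-0.0003,0.0174,-0.3],[-0.0006,-0.0003,0.0174,-0.3],[-0.0006,-0.0003,0.0174,-0.3],[0,0,0.008,0]]])

```text
clock: 7.4
eef_pos: [0.6154, 0.2089, 0.2143]
tool_rot: [0.654, 0.694, 0.229, 0.194]
ft_force: [0.3, -0.2, 0.3]
grip_width: 0.0003
```

```bash
python3 -c "
from rows import *
bst()
import cv2
from workcell import viewer
for n in('top','side'):
  c=viewer.camera(n); np.savez(n+'1.npz',**c)
  t=c['image'][:,:,::-1]; t=t[145:285,220:390] if n=='top' else t[150:290,265:435]
  cv2.imwrite(f'pics/{n}2.png',cv2.resize(t,None,fx=4,fy=4,interpolation=cv2.INTER_CUBIC))
bst()
"
```

```text
t 7.4 pos [0.6154 0.2089 0.2143] j [ 0.4    0.179 -0.341  0.462 -0.163  0.291] 
x [-0.069  0.997  0.031] z [ 0.568  0.064 -0.82 ] F [ 0.27 -0.21  0.3 ] w 0.0003
tip board [216.7 151.1  72.6] tcp board [215.8 150.9  83.6] F board [ 0.36 -0.23  0.13]
tool x in board [0.025 0.999 0.021] z [ 0.085  0.019 -0.996] yaw err to +y deg 1.44
t 7.5 pos [0.6153 0.209  0.2144] j [ 0.4    0.179 -0.341  0.462 -0.163  0.291] 
x [-0.07   0.997  0.03 ] z [ 0.568  0.064 -0.82 ] F [-0.68  0.24 -0.37] w 0.0
tip board [216.7 151.3  72.7] tcp board [215.8 151.   83.7] F board [-0.76  0.3   0.01]
tool x in board [0.024 0.999 0.021] z [ 0.085  0.019 -0.996] yaw err to +y deg 1.39
```

View pics/side2.png

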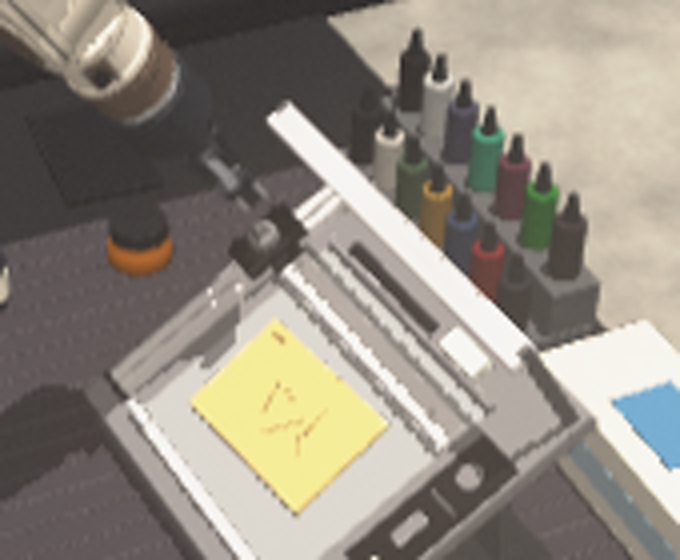

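View pics/top2.png

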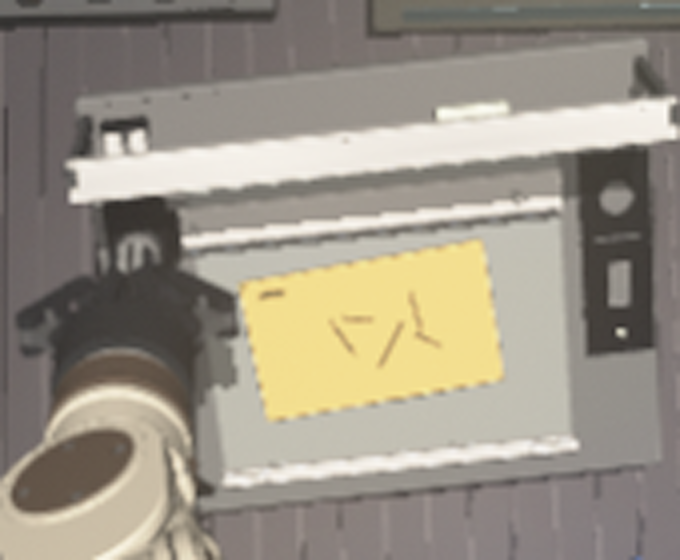

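```bash
cat >> rows.py <<'E'
def plant(tip_board,turn,n):
    o=bot.get_obs(); z=R.from_quat(o["tool_rot"]).as_matrix()[:,2]
    w=O+B@np.array(tip_board)-z*.011
    for r in rows(w-o["eef_pos"],turn,n): print(r)
E
python3 -c "
from rows import *
plant((.2045,.1505,.044),-1.4,6)
"
```

```text
[-0.0003, -0.0024, 0.0046, -0.23]
[-0.0003, -0.0024, 0.0046, -0.23]
[-0.0003, -0.0024, 0.0046, -0.23]
[-0.0002, -0.0024, 0.0046, -0.23]
[-0.0002, -0.0024, 0.0046, -0.23]
[-0.0002, -0.0024, 0.0046, -0.23]
```

Call:
send_rows(increments=[[[-0.0003,-0.0028,0.0048,-0.2],[-0.0003,-0.0028,0.0048,-0.2],[-0.0003,-0.0028,0.0048,-0.2],[-0.0003,-0.0028,0.0048,-0.2],[-0.0003,-0.0028,0.0048,-0.2],[-0.0003,-0.0028,0.0048,-0.2],[0,0,0,0],[0,0,0,0]]])

```text
clock: 8.3
eef_pos: [0.6183, 0.2087, 0.1822]
tool_rot: [0.646, 0.701, 0.229, 0.197]
ft_force: [0.6, 0.4, -0.0]
grip_width: -0.0001
```

```bash
python3 -c "
from rows import *
bst()
import cv2
from workcell import viewer
for n in('side',):
  c=viewer.camera(n); np.savez(n+'1.npz',**c)
  t=c['image'][:,:,::-1]; t=t[150:290,265:435]
  cv2.imwrite(f'pics/{n}3.png',cv2.resize(t[30:90,30:110],None,fx=8,fy=8,interpolation=cv2.INTER_CUBIC))
"
```

```text
t 8.3 pos [0.6183 0.2087 0.1822] j [ 0.397  0.218 -0.39   0.369 -0.161  0.267] 
x [-0.087  0.996  0.02 ] z [ 0.571  0.066 -0.818] F [ 0.59  0.37 -0.04] w -0.0001
tip board [203.2 150.8  43.5] tcp board [202.2 150.6  54.4] F board [ 0.52  0.32 -0.34]
tool x in board [0.004 1.    0.021] z [ 0.089  0.02  -0.996] yaw err to +y deg 0.22
```

View pics/side3.png

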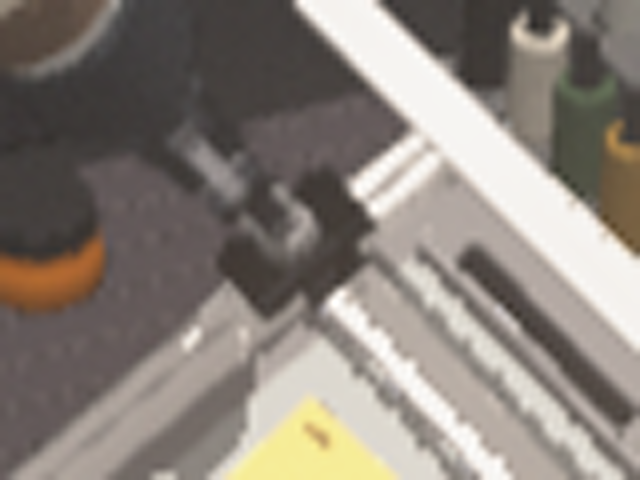

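Call:
send_rows(increments=[[[0,0,0.0015,0],[0,0,0.0015,0],[0,0,0.0015,0],[0,0,0.0015,0],[0,0,0.001,0],[0,0,0.001,0],[0,0,0.001,0],[0,0,0.001,0]]])

```text
clock: 9.15
eef_pos: [0.6245, 0.2096, 0.1751]
tool_rot: [0.646, 0.701, 0.229, 0.197]
ft_force: [-3.7, -1.1, 3.7]
grip_width: -0.0002
```

```bash
python3 -c "
from rows import *
bst()"
```

```text
t 9.15 pos [0.6245 0.2096 0.1751] j [ 0.394  0.237 -0.387  0.351 -0.159  0.264] 
x [-0.087  0.996  0.02 ] z [ 0.573  0.067 -0.817] F [-3.71 -1.05  3.7 ] w -0.0002
tip board [205.1 151.2  34.1] tcp board [204.1 151.   45. ] F board [-1.43 -0.75  5.09]
tool x in board [0.004 1.    0.021] z [ 0.09   0.021 -0.996] yaw err to +y deg 0.22
```

Call:
send_rows(increments=[[[0,-0.0001,0.001,0],[0,-0.0001,0.001,0],[0,-0.0001,0.001,0],[0,-0.0001,0.001,0],[0,-0.0001,0.001,0],[0,-0.0001,0.001,0],[0,-0.0001,0.001,0],[0,-0.0001,0.001,0]]])

```text
clock: 9.95
eef_pos: [0.6282, 0.21, 0.1726]
tool_rot: [0.646, 0.7, 0.231, 0.199]
ft_force: [-9.1, -1.3, 9.4]
grip_width: 0.0001
```

```bash
python3 -c "
from rows import *
bst()"
```

```text
t 9.95 pos [0.6282 0.21   0.1726] j [ 0.393  0.245 -0.388  0.337 -0.159  0.262] 
x [-0.087  0.996  0.02 ] z [ 0.577  0.067 -0.814] F [-9.09 -1.32  9.4 ] w 0.0001
tip board [207.1 151.3  30.1] tcp board [206.  151.   41.1] F board [-3.24 -0.59 12.73]
tool x in board [0.004 1.    0.021] z [ 0.095  0.021 -0.995] yaw err to +y deg 0.22
```

Call:
send_rows(increments=[[[0,-0.0015,0.0009,0],[0,-0.0015,0.0009,0],[0,-0.0015,0.0009,0],[0,-0.0015,0.0009,0],[0,-0.0015,0.0009,0],[0,-0.0015,0.0009,0],[0,-0.0015,0.0009,0],[0,-0.0015,0.0009,0]]])

```text
clock: 10.75
eef_pos: [0.6279, 0.2099, 0.1726]
tool_rot: [0.645, 0.696, 0.239, 0.206]
ft_force: [-7.7, -1.9, 9.4]
grip_width: -0.0001
```

```bash
python3 -c "
from rows import *
bst()"
```

```text
t 10.75 pos [0.6279 0.2099 0.1726] j [ 0.396  0.239 -0.412  0.298 -0.168  0.265] 
x [-0.084  0.996  0.022] z [ 0.595  0.068 -0.801] F [-7.74 -1.91  9.44] w -0.0001
tip board [207.1 151.2  30.3] tcp board [205.8 151.   41.2] F board [-2.09 -1.28 12.11]
tool x in board [0.007 1.    0.021] z [ 0.118  0.02  -0.993] yaw err to +y deg 0.43
```

Call:
send_rows(increments=[[[0,-0.004,0.0007,0],[0,-0.004,0.0007,0],[0,-0.004,0.0007,0],[0,-0.004,0.0007,0],[0,-0.002,0.0008,0],[0,-0.002,0.0008,0],[0,-0.002,0.0008,0],[0,-0.002,0.0008,0]]])

```text
clock: 11.55
eef_pos: [0.6223, 0.2094, 0.1696]
tool_rot: [0.644, 0.69, 0.251, 0.216]
ft_force: [-6.1, -1.9, 9.1]
grip_width: 0.0002
```

```bash
python3 -c "
from rows import *
bst()"
```

```text
t 11.55 pos [0.6223 0.2094 0.1696] j [ 0.406  0.227 -0.463  0.227 -0.183  0.274] 
x [-0.078  0.997  0.025] z [ 0.621  0.069 -0.781] F [-6.12 -1.91  9.06] w 0.0002
tip board [201.1 151.2  30.6] tcp board [199.5 151.   41.4] F board [-0.89 -1.41 10.97]
tool x in board [0.014 1.    0.021] z [ 0.151  0.019 -0.988] yaw err to +y deg 0.82
```

Call:
send_rows(increments=[[[0,-0.004,0.0006,0],[0,-0.004,0.0006,0],[0,-0.004,0.0006,0],[0,-0.004,0.0006,0],[0,-0.004,0.0006,0],[0,-0.004,0.0006,0],[0,-0.004,0.0006,0],[0,-0.004,0.0006,0]]])

```text
clock: 12.35
eef_pos: [0.6134, 0.2087, 0.1647]
tool_rot: [0.643, 0.681, 0.266, 0.229]
ft_force: [-5.0, -1.6, 9.1]
grip_width: -0.0004
```

```bash
python3 -c "
from rows import *
bst()
import cv2
from workcell import viewer
for n in('top','side'):
  c=viewer.camera(n); np.savez(n+'1.npz',**c)
  t=c['image'][:,:,::-1]; t=t[145:285,220:390] if n=='top' else t[170:310,265:435]
  cv2.imwrite(f'pics/{n}4.png',cv2.resize(t,None,fx=4,fy=4,interpolation=cv2.INTER_CUBIC))
bst()
"
```

```text
t 12.35 pos [0.6134 0.2087 0.1647] j [ 0.421  0.214 -0.531  0.135 -0.206  0.287] 
x [-0.07   0.997  0.029] z [ 0.653  0.068 -0.754] F [-5.05 -1.6   9.15] w -0.0004
tip board [191.4 151.1  30.8] tcp board [189.3 150.9  41.6] F board [ 0.11 -1.19 10.5 ]
tool x in board [0.024 1.    0.02 ] z [ 0.192  0.015 -0.981] yaw err to +y deg 1.37
t 12.45 pos [0.6131 0.2086 0.1645] j [ 0.421  0.214 -0.531  0.135 -0.206  0.287] 
x [-0.07   0.997  0.029] z [ 0.653  0.068 -0.754] F [-6.64 -2.12  8.87] w -0.0001
tip board [191.  151.1  30.8] tcp board [188.9 150.9  41.6] F board [-1.45 -1.58 11.07]
tool x in board [0.024 1.    0.02 ] z [ 0.191  0.015 -0.981] yaw err to +y deg 1.36
```

View pics/side4.png

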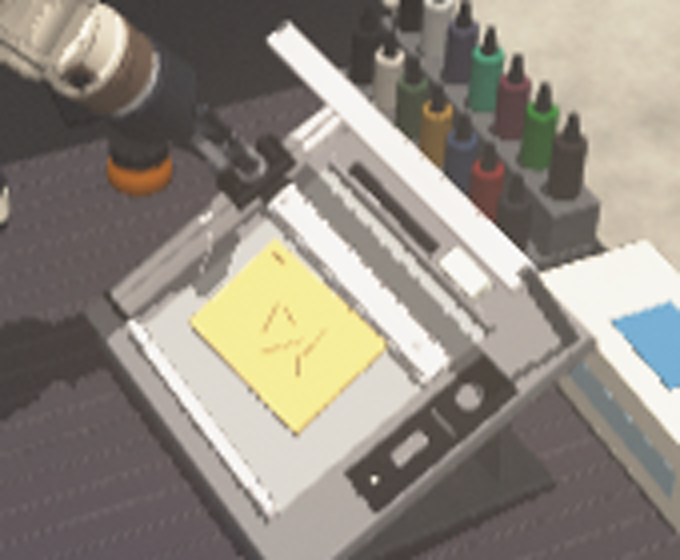

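View pics/top4.png

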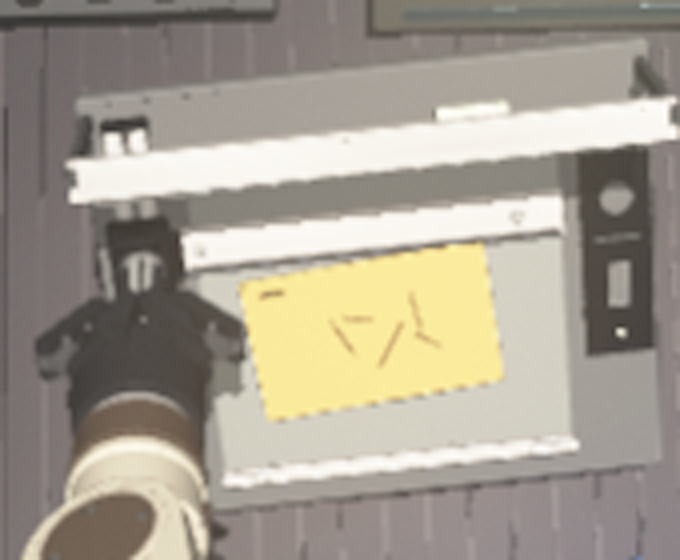

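Call:
send_rows(increments=[[[0,-0.008,-0.0005,0],[0,-0.008,-0.0005,0],[0,-0.008,-0.0005,0],[0,-0.008,-0.0005,0],[0,-0.008,-0.0005,0],[0,-0.003,0.0004,0],[0,-0.003,0.0004,0],[0,-0.003,0.0004,0]]])

```text
clock: 13.25
eef_pos: [0.5881, 0.2065, 0.1503]
tool_rot: [0.642, 0.672, 0.279, 0.242]
ft_force: [-4.1, -2.4, 7.8]
grip_width: 0.0001
```

```bash
python3 -c "
from rows import *
bst()
"
```

```text
t 13.25 pos [0.5881 0.2065 0.1503] j [ 0.451  0.196 -0.642  0.008 -0.242  0.313] 
x [-0.058  0.998  0.033] z [ 0.684  0.064 -0.727] F [-4.09 -2.38  7.77] w 0.0001
tip board [162.7 150.9  31.2] tcp board [160.1 150.8  41.9] F board [ 0.19 -2.04  8.86]
tool x in board [0.035 0.999 0.018] z [ 0.231  0.009 -0.973] yaw err to +y deg 2.03
```

```bash
cat > pic.py <<'E'
import sys,cv2,numpy as np
from workcell import viewer
k=sys.argv[1]
ims=[]
for n in('top','side'):
  c=viewer.camera(n); np.savez(n+'1.npz',**c)
  t=c['image'][:,:,::-1]; t=t[145:285,220:390] if n=='top' else t[180:320,265:435]
  cv2.imwrite(f'pics/{n}{k}.png',cv2.resize(t,None,fx=4,fy=4,interpolation=cv2.INTER_CUBIC))
E
python3 pic.py 5
```

```text
(no output)
```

View pics/side5.png

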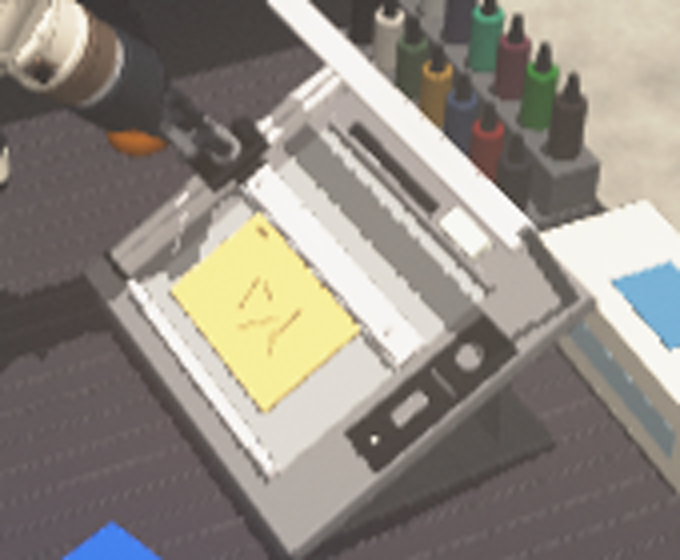

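View pics/top5.png

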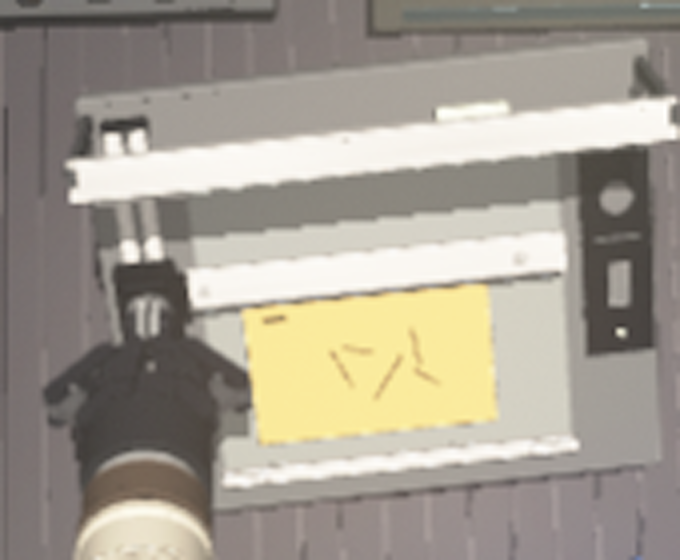

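```bash
python3 -c "
from rows import *
f=lambda x,y:((x+.5)/4-.5+220,(y+.5)/4-.5+145)
g=lambda x,y:((x+.5)/4-.5+265,(y+.5)/4-.5+180)
for nm,n,a,z in [('blade','top',f(565,271),9),('blade','top',f(192,308),9),('blade','side',g(405,367),9),('plate low','top',f(262,444),6),('plate low','top',f(496,418),6),('plate low','side',g(266,411),6),('plate low','side',g(172,290),6),('ledge up','top',f(225,475),9),('ledge up','top',f(575,438),9),('ledge up','side',g(135,277),9),('ledge up','side',g(275,463),9)]:
  print(nm,n,(h.onboard(p,n,a,z/1000)*1000).round(1))
bst()
"
```

```text
blade top [ 153.6 -116.9    9. ]
blade top [154.3 125.7   9. ]
blade side [ 155.8 -125.     9. ]
plate low top [50. 92.  6.]
plate low top [ 51.5 -66.1   6. ]
plate low side [ 51. -69.   6.]
plate low side [49.9 90.3  6. ]
ledge up top [ 31.  119.3   9. ]
ledge up top [  31.9 -118.3    9. ]
ledge up side [ 31.8 125.9   9. ]
ledge up side [  32.6 -114.6    9. ]
t 13.35 pos [0.5879 0.2065 0.1502] j [ 0.451  0.196 -0.642  0.009 -0.242  0.313] 
x [-0.059  0.998  0.033] z [ 0.683  0.064 -0.727] F [-4.81 -1.87  7.51] w 0.0
tip board [162.4 150.9  31.2] tcp board [159.9 150.8  41.9] F board [-0.52 -1.48  8.98]
tool x in board [0.035 0.999 0.018] z [ 0.231  0.009 -0.973] yaw err to +y deg 2.02
```

Call:
send_rows(increments=[[[0,-0.007,-0.0003,0],[0,-0.007,-0.0003,0],[0,-0.007,-0.0003,0],[0,-0.0035,0.0005,0],[0,-0.0035,0.0005,0],[0,-0.0035,0.0005,0],[0,-0.003,0.0006,0],[0,-0.003,0.0006,0]]])

```text
clock: 14.15
eef_pos: [0.5767, 0.2056, 0.1438]
tool_rot: [0.641, 0.66, 0.295, 0.257]
ft_force: [-6.2, -2.4, 10.3]
grip_width: 0.0002
```

```bash
python3 -c "
from rows import *
bst()
"
```

```text
t 14.15 pos [0.5767 0.2056 0.1438] j [ 0.474  0.196 -0.716 -0.107 -0.279  0.333] 
x [-0.045  0.998  0.038] z [ 0.718  0.059 -0.693] F [-6.22 -2.38 10.31] w 0.0002
tip board [150.  150.8  31.4] tcp board [146.9 150.8  42. ] F board [-0.38 -1.87 12.13]
tool x in board [0.05  0.999 0.016] z [ 0.277  0.001 -0.961] yaw err to +y deg 2.86
```

Call:
send_rows(increments=[[[0,-0.0045,0,0],[0,-0.0045,0,0],[0,-0.0045,0,0],[0,-0.0035,0.0002,0],[0,-0.0035,0.0002,0],[0,-0.0035,0.0002,0],[0,-0.003,0.0004,0],[0,-0.003,0.0004,0]]])

```text
clock: 14.95
eef_pos: [0.5718, 0.2051, 0.1412]
tool_rot: [0.641, 0.647, 0.311, 0.273]
ft_force: [-7.0, -1.9, 10.5]
grip_width: -0.0003
```

```bash
python3 -c "
from rows import *
bst()
"; python3 pic.py 6; python3 -c "
from rows import *
bst()"
```

```text
t 14.95 pos [0.5718 0.2051 0.1412] j [ 0.494  0.206 -0.77  -0.211 -0.315  0.35 ] 
x [-0.03   0.999  0.045] z [ 0.751  0.052 -0.658] F [-6.96 -1.94 10.48] w -0.0003
tip board [144.9 150.6  31.8] tcp board [141.3 150.7  42.2] F board [-0.9  -1.38 12.62]
tool x in board [0.066 0.998 0.014] z [ 0.323 -0.008 -0.947] yaw err to +y deg 3.8
t 15.05 pos [0.5717 0.2051 0.1412] j [ 0.494  0.206 -0.77  -0.211 -0.315  0.35 ] 
x [-0.03   0.999  0.045] z [ 0.751  0.052 -0.658] F [-6.4  -1.62  9.  ] w -0.0005
tip board [144.8 150.6  31.8] tcp board [141.3 150.7  42.2] F board [-1.14 -1.1  11.05]
tool x in board [0.066 0.998 0.014] z [ 0.323 -0.008 -0.946] yaw err to +y deg 3.79
```

View pics/side6.png

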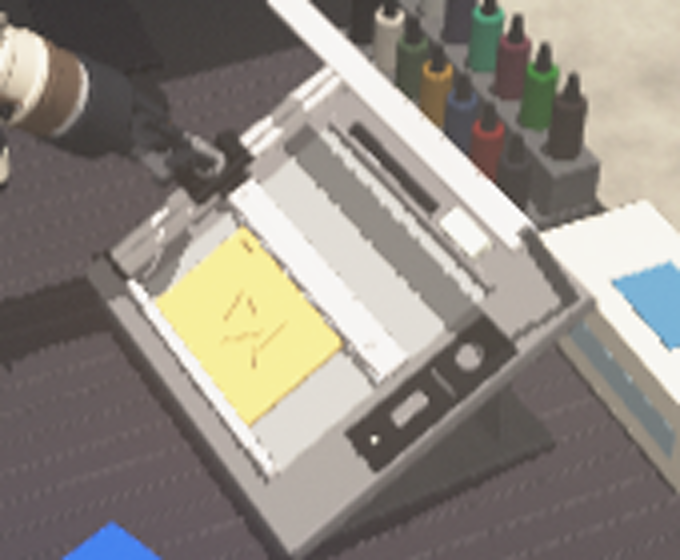

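View pics/top6.png

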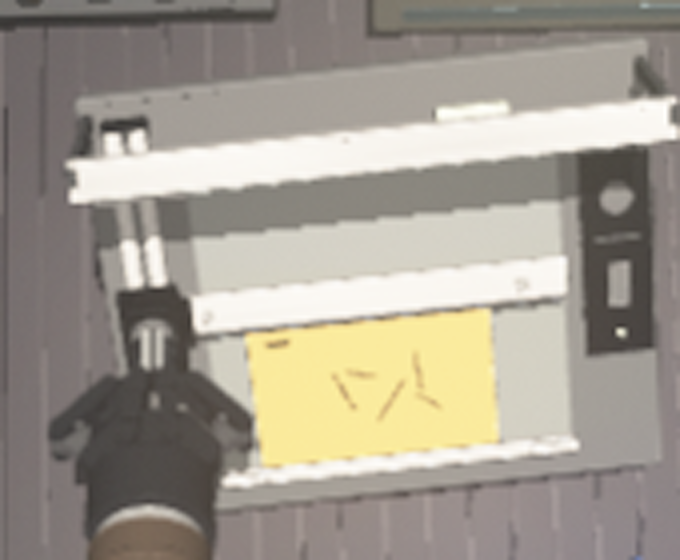

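```bash
python3 -c "
from rows import *
f=lambda x,y:((x+.5)/4-.5+220,(y+.5)/4-.5+145)
g=lambda x,y:((x+.5)/4-.5+265,(y+.5)/4-.5+180)
for nm,n,a,z in [('blade','top',f(567,295),9),('blade','top',f(197,333),9),('blade','side',g(383,383),9),('plate low','top',f(262,466),6),('plate low','top',f(496,442),6),('plate low','side',g(247,426),6),('plate low','side',g(157,305),6),('plate up','top',f(248,335),6),('plate up','top',f(490,310),6)]:
  print(nm,n,(h.onboard(p,n,a,z/1000)*1000).round(1))
"
python3 - <<'E'
import cv2,numpy as np
for n,o in(("top",(145+55,220+35)),("side",(180+50,265+25))):
    t=np.load(f"{n}1.npz")["image"][:,:,::-1]
    cv2.imwrite(f"pics/{n}6z.png",cv2.resize(t[o[0]:o[0]+70,o[1]:o[1]+100],None,fx=8,fy=8,interpolation=cv2.INTER_CUBIC))
E
```

```text
blade top [ 136.7 -117.4    9. ]
blade top [136.5 124.8   9. ]
blade side [ 135.2 -123.     9. ]
plate low top [33.4 93.9  6. ]
plate low top [ 33.5 -65.1   6. ]
plate low side [ 32.1 -68.2   6. ]
plate low side [32.3 88.4  6. ]
plate up top [130.2  92.1   6. ]
plate up top [130.4 -66.9   6. ]
```

View pics/side6z.png

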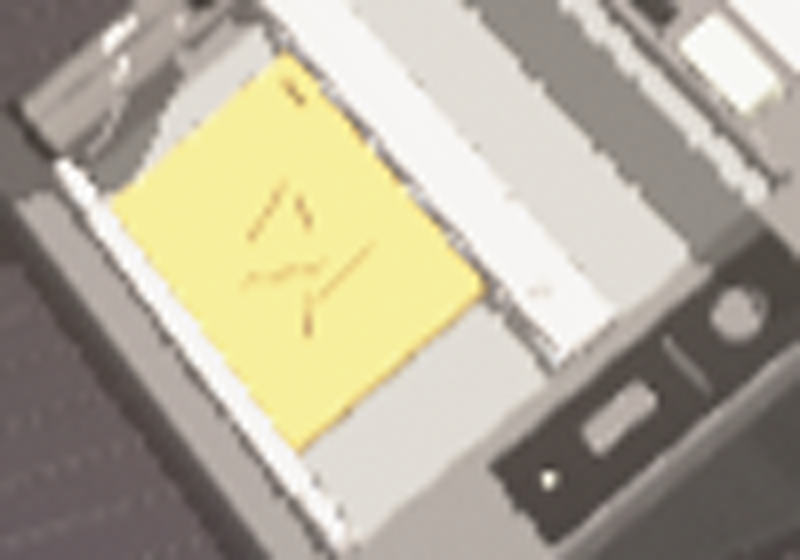

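Call:
send_rows(increments=[[[0,-0.0045,-0.0003,0],[0,-0.0045,-0.0003,0],[0,-0.0045,-0.0003,0],[0,-0.0045,-0.0003,0],[0,-0.0045,-0.0003,0],[0,-0.0045,-0.0003,0],[0,-0.0045,-0.0003,0],[0,-0.0045,-0.0003,0]]])

```text
clock: 15.85
eef_pos: [0.5693, 0.2052, 0.143]
tool_rot: [0.641, 0.626, 0.332, 0.293]
ft_force: [-0.5, -2.6, 6.7]
grip_width: -0.0001
```

```bash
python3 -c "
from rows import *
bst()
"
```

```text
t 15.85 pos [0.5693 0.2052 0.143 ] j [ 0.521  0.223 -0.825 -0.34  -0.368  0.373] 
x [-0.006  0.998  0.059] z [ 0.794  0.04  -0.607] F [-0.55 -2.57  6.7 ] w -0.0001
tip board [144.3 150.7  34.9] tcp board [140.1 151.   45. ] F board [ 2.7  -2.52  6.18]
tool x in board [0.094 0.996 0.014] z [ 0.384 -0.023 -0.923] yaw err to +y deg 5.37
```

Call:
send_rows(increments=[[[0,-0.0056,0.0006,0],[0,-0.0056,0.0006,0],[0,-0.0056,0.0006,0],[0,-0.0056,0.0006,0],[0,-0.0056,0.0006,0],[0,-0.0056,0.0006,0],[0,-0.0056,0.0006,0],[0,-0.0056,0.0006,0]]])

```text
clock: 16.65
eef_pos: [0.5696, 0.2054, 0.1402]
tool_rot: [0.641, 0.599, 0.359, 0.319]
ft_force: [-10.8, -5.5, 18.5]
grip_width: 0.0001
```

```bash
python3 -c "
from rows import *
bst()
"; python3 pic.py 7
```

```text
t 16.65 pos [0.5696 0.2054 0.1402] j [ 0.552  0.281 -0.886 -0.531 -0.437  0.397] 
x [0.025 0.997 0.079] z [ 0.842  0.022 -0.539] F [-10.82  -5.46  18.51] w 0.0001
tip board [144.  150.7  32.6] tcp board [138.9 151.2  42.4] F board [-0.47 -4.57 21.65]
tool x in board [0.13  0.991 0.016] z [ 0.459 -0.046 -0.887] yaw err to +y deg 7.48
```

View pics/side7.png

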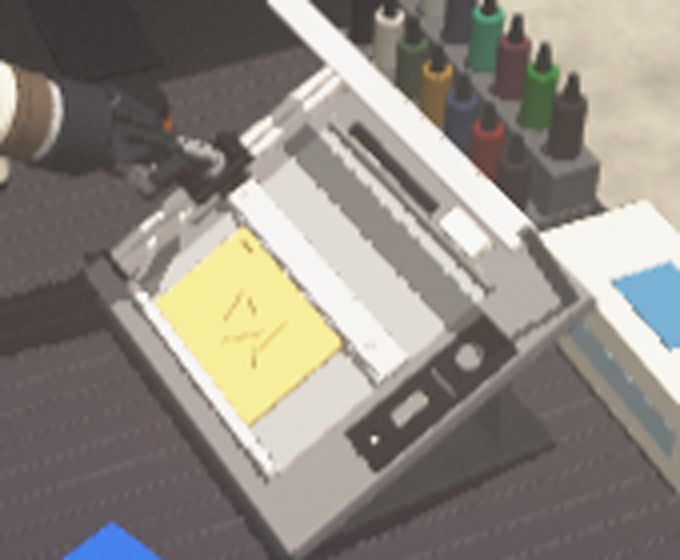

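Call:
send_rows(increments=[[[-0.0006,-0.0054,-0.0005,-0.8],[-0.0006,-0.0054,-0.0005,-0.8],[-0.0006,-0.0054,-0.0005,-0.8],[-0.0006,-0.0054,-0.0005,-0.8],[-0.0008,-0.0083,-0.0018,-0.8],[-0.0008,-0.0083,-0.0018,-0.8],[-0.001,-0.011,-0.0033,-0.8],[-0.001,-0.011,-0.0033,-0.8]]])

```text
clock: 17.55
eef_pos: [0.5622, 0.2076, 0.1406]
tool_rot: [0.605, 0.597, 0.38, 0.365]
ft_force: [9.9, -3.1, 11.7]
grip_width: 0.0003
```

```bash
python3 -c "
from rows import *
bst()
"
```

```text
t 17.55 pos [0.5622 0.2076 0.1406] j [ 0.597  0.366 -0.969 -0.798 -0.516  0.314] 
x [-0.001  1.     0.025] z [ 0.895  0.012 -0.445] F [ 9.91 -3.08 11.71] w 0.0003
tip board [139.  153.3  37.2] tcp board [133.  153.9  46.4] F board [14.19 -3.87  5.33]
tool x in board [ 0.081  0.997 -0.018] z [ 0.551 -0.06  -0.832] yaw err to +y deg 4.67
```

Call:
send_rows(increments=[[[-0.0005,-0.0056,-0.0006,-0.6],[-0.0005,-0.0056,-0.0006,-0.6],[-0.0005,-0.0056,-0.0006,-0.6],[-0.0005,-0.0056,-0.0006,-0.6],[-0.0006,-0.007,-0.001,-0.6],[-0.0006,-0.007,-0.001,-0.6],[-0.0006,-0.008,-0.0016,-0.6],[-0.0006,-0.008,-0.0016,-0.6]]])

```text
clock: 18.35
eef_pos: [0.5611, 0.208, 0.1406]
tool_rot: [0.58, 0.581, 0.402, 0.404]
ft_force: [3.5, -3.7, 13.1]
grip_width: -0.0001
```

```bash
python3 -c "
from rows import *
bst()
"; python3 pic.py 8
```

```text
t 18.35 pos [0.5611 0.208  0.1406] j [ 0.628  0.491 -1.024 -1.082 -0.584  0.247] 
x [ 0.     1.    -0.003] z [ 0.937 -0.001 -0.35 ] F [ 3.55 -3.66 13.12] w -0.0001
tip board [139.  153.6  38.4] tcp board [132.  154.4  46.9] F board [ 9.37 -3.94  9.74]
tool x in board [ 0.068  0.997 -0.043] z [ 0.634 -0.076 -0.77 ] yaw err to +y deg 3.93
```

View pics/side8.png

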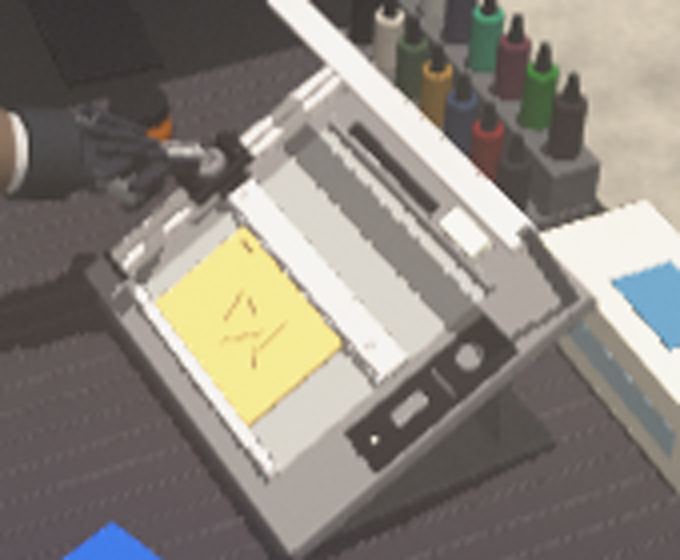

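View pics/top8.png

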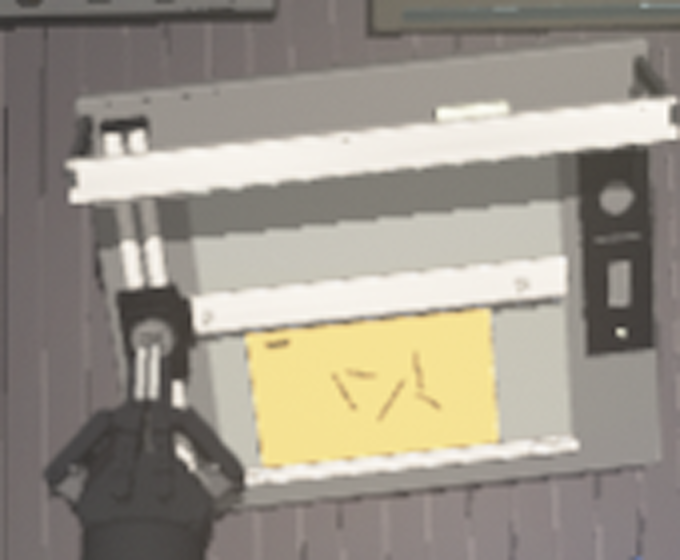

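```bash
cat > fk.py <<'E'
import numpy as np
from scipy.optimize import lsq_linear
D=[(.4994,.2414,.2414,.0037,1.3352),(.5474,.4125,.359,.608,1.828),(.5193,.5406,.39,1.02,2.149),(.3561,.6064,.024,.74,2.149),(.3315,.716,-.071,.953,2.149),(.3023,.751,-.129,.999,2.15)]
A=[];y=[]
def rw(j2,j3,j4):
    e=j3-j2;P=j2-j3+j4
    return [1,0,np.sin(j2),np.cos(e),-np.sin(e),np.cos(P)],[0,1,np.cos(j2),np.sin(e),np.cos(e),-np.sin(P)]
for r,z,*j in D:
    a,b=rw(*j);A+= [a,b];y+=[r,z]
s=np.linalg.lstsq(np.array(A),np.array(y),rcond=1e-6);v=s[0]
if __name__=='__main__': print(v.round(4),(np.array(A)@v-y).round(4),s[3])
E
python3 fk.py; python3 -c "
from rows import *
o=bst(); r=R.from_quat(o['tool_rot']).inv()
print('boardz',r.apply(B[:,2]),'-x',r.apply([-1,0,0]),'up',r.apply([0,0,1]))
for n,a in (('jar',(187,231)),('ink',(188,285)),('pen',(475,258))):
  e,d=h.ray('top',a); print(n,e+d*(.06-e[2])/d[2])"
```

```text
[-1.000e-04  2.406e-01  4.929e-01  3.916e-01  7.900e-03  3.935e-01] [-0.0001 -0.0002 -0.      0.0003  0.0001  0.     -0.0001  0.0002 -0.
 -0.0002  0.0001 -0.0001] [4.78569899 3.4201838  0.8119035  0.78980616 0.30213955 0.15861454]
t 18.45 pos [0.5612 0.208  0.1405] j [ 0.628  0.491 -1.023 -1.082 -0.584  0.247] 
x [ 0.001  1.    -0.002] z [ 0.937 -0.001 -0.35 ] F [ 1.51 -4.1  15.65] w 0.0001
tip board [139.  153.6  38.3] tcp board [132.  154.4  46.8] F board [ 8.84 -4.2  12.97]
tool x in board [ 0.069  0.997 -0.043] z [ 0.634 -0.077 -0.77 ] yaw err to +y deg 3.95
boardz [-0.04254656  0.63696511 -0.76971764] -x [-5.91593553e-04 -3.49709270e-01 -9.36858088e-01] up [-0.00247566  0.93685589 -0.34970689]
jar [0.58867226 0.40834511 0.06      ]
ink [0.44212561 0.40551334 0.06      ]
pen [ 0.49806935 -0.3710096   0.06      ]
```

Call:
send_rows(increments=[[[-0.001,0.022,-0.027,0],[-0.001,0.022,-0.027,0],[-0.001,0.022,-0.027,0],[-0.04,-0.008,-0.02,0],[-0.04,-0.008,-0.02,0],[-0.04,-0.008,-0.02,0],[-0.04,-0.008,-0.02,0],[-0.03,-0.012,-0.03,0]]])

```text
clock: 19.25
eef_pos: [0.4278, 0.0535, 0.3001]
tool_rot: [0.601, 0.591, 0.372, 0.388]
ft_force: [1.6, -0.1, 0.9]
grip_width: 0.0003
```

```bash
python3 -c "
from rows import *
bst()"; python3 pic.py 9
```

```text
t 19.25 pos [0.4278 0.0535 0.3001] j [ 0.36  -0.55  -1.084 -0.069 -0.352  0.158] 
x [ 0.024  1.    -0.012] z [ 0.907 -0.027 -0.421] F [ 1.57 -0.05  0.91] w 0.0003
tip board [ 92.2  10.  248.6] tcp board [ 85.9  11.1 257.6] F board [ 1.8  -0.18  0.  ]
tool x in board [ 0.084  0.994 -0.062] z [ 0.57  -0.099 -0.816] yaw err to +y deg 4.84
```

View pics/side9.png

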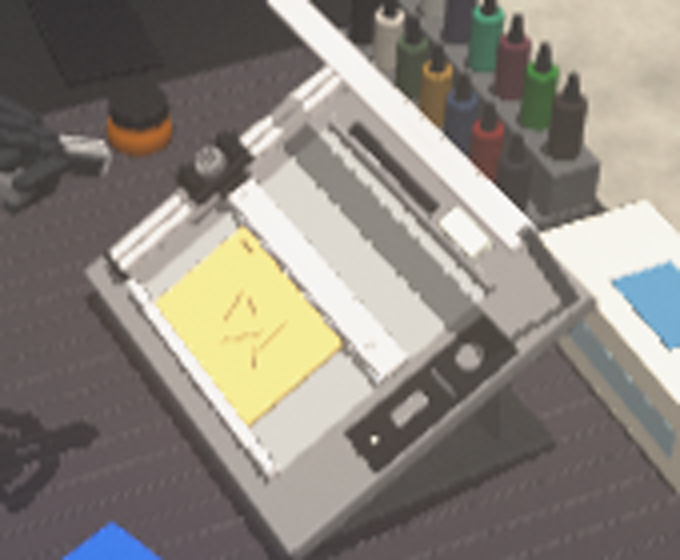

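Call:
send_rows(increments=[[[-0.005,-0.045,0.008,-0.5],[-0.005,-0.045,0.008,-0.5],[-0.005,-0.045,0.01,-0.5],[-0.005,-0.045,0.012,-0.5],[-0.005,-0.043,0.014,-0.5],[-0.004,-0.043,0.016,-0.5],[-0.003,-0.043,0.018,-0.5],[-0.003,-0.042,0.02,-0.5]]])

```text
clock: 20.15
eef_pos: [0.4144, 0.0971, 0.1442]
tool_rot: [0.639, 0.645, 0.241, 0.344]
ft_force: [-0.5, -0.1, 0.6]
grip_width: -0.0002
```

```bash
python3 -c "
from rows import *
bst()"
```

```text
t 20.15 pos [0.4144 0.0971 0.1442] j [ 0.606 -0.11  -1.086 -0.104 -0.563  0.387] 
x [ 0.053  0.989 -0.136] z [ 0.751 -0.129 -0.648] F [-0.54 -0.08  0.58] w -0.0002
tip board [  3.   53.5 117.3] tcp board [ -0.5  55.6 127.5] F board [-0.18 -0.03  0.77]
tool x in board [ 0.046  0.982 -0.184] z [ 0.315 -0.189 -0.93 ] yaw err to +y deg 2.7
```

Call:
send_rows(increments=[[[-0.048,-0.003,0.006,0],[-0.048,-0.003,0.006,0],[-0.048,-0.003,0.006,0],[-0.048,-0.01,0.006,0],[-0.03,-0.03,0.008,0],[-0.01,-0.045,0.015,0],[-0.005,-0.045,0.018,0],[-0.005,-0.045,0.02,0]]])

```text
clock: 20.95
eef_pos: [0.4043, -0.1744, 0.037]
tool_rot: [0.641, 0.695, 0.194, 0.261]
ft_force: [1.2, 0.0, 0.5]
grip_width: 0.0002
```

```bash
python3 -c "
from rows import *
bst()"
```

```text
t 20.95 pos [ 0.4043 -0.1744  0.037 ] j [-0.604  0.2   -1.085 -0.316  0.299 -0.592] 
x [-0.042  0.993 -0.114] z [ 0.613 -0.065 -0.788] F [1.16 0.02 0.51] w 0.0002
tip board [ -80.3 -215.4   39.8] tcp board [ -81.8 -214.2   50.6] F board [ 1.26 -0.07 -0.14]
tool x in board [-0.024  0.993 -0.118] z [ 0.13  -0.114 -0.985] yaw err to +y deg -1.39
```

```bash
python3 -c "
from rows import *
g=lambda x,y:((x+.5)/4-.5+265,(y+.5)/4-.5+180)
print((h.onboard(p,'side',g(209,157),.034)*1000).round(1))
plant((.15,.15,.14),0,12)"
```

```text
[145.4 152.1  34. ]
[0.0288, 0.0213, -0.0092, 0.0]
[0.0288, 0.0213, -0.0092, 0.0]
[0.0288, 0.0213, -0.0092, 0.0]
[0.0288, 0.0213, -0.0092, 0.0]
[0.0288, 0.0213, -0.0092, 0.0]
[0.0288, 0.0213, -0.0092, 0.0]
[0.0288, 0.0213, -0.0092, 0.0]
[0.0288, 0.0213, -0.0092, 0.0]
[0.0288, 0.0213, -0.0092, 0.0]
[0.0288, 0.0213, -0.0092, 0.0]
[0.0288, 0.0213, -0.0092, 0.0]
[0.0288, 0.0213, -0.0092, 0.0]
```

View pics/top9.png

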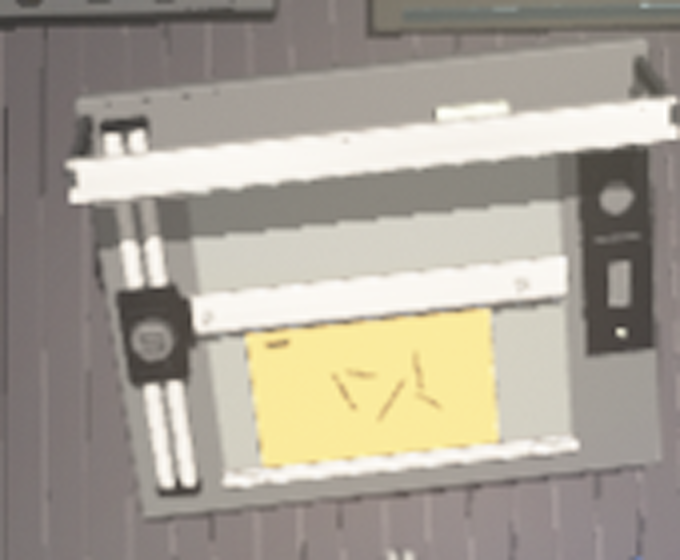

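Call:
send_rows(increments=[[[0.03,0.03,-0.025,0],[0.035,0.028,-0.015,0],[0.038,0.028,-0.012,0],[0.038,0.028,-0.012,0],[0.038,0.028,-0.012,0],[0.038,0.028,-0.012,0],[0.038,0.026,-0.01,0],[0.036,0.024,-0.008,0]]])

```text
clock: 21.75
eef_pos: [0.4976, 0.1426, 0.1326]
tool_rot: [0.675, 0.7, 0.139, 0.185]
ft_force: [1.2, -0.4, 0.5]
grip_width: 0.0001
```

```bash
python3 -c "
from rows import *
bst()
f=lambda x,y:((x+.5)/4-.5+220,(y+.5)/4-.5+145)
print((h.onboard(p,'top',f(152,340),.034)*1000).round(1))
plant((.141,.151,.050),-1,8)"
```

```text
t 21.75 pos [0.4976 0.1426 0.1326] j [ 0.408  0.108 -0.587  0.465 -0.23   0.323] 
x [-0.02   0.997 -0.071] z [ 0.447 -0.055 -0.893] F [ 1.18 -0.42  0.48] w 0.0001
tip board [67.9 93.4 63.3] tcp board [68.6 94.4 74.2] F board [ 1.23 -0.51 -0.15]
tool x in board [ 0.017  0.996 -0.091] z [-0.064 -0.09  -0.994] yaw err to +y deg 0.95
[145.4 151.6  34. ]
[0.0075, 0.0091, 0.0004, -0.12]
[0.0075, 0.0091, 0.0004, -0.12]
[0.0074, 0.0091, 0.0004, -0.12]
[0.0074, 0.0091, 0.0004, -0.12]
[0.0074, 0.0091, 0.0004, -0.12]
[0.0074, 0.0091, 0.0004, -0.12]
[0.0074, 0.0092, 0.0004, -0.12]
[0.0073, 0.0092, 0.0004, -0.12]
```

Call:
send_rows(increments=[[[0.0075,0.0092,0.0002,-0.1],[0.0075,0.0092,0.0002,-0.1],[0.0075,0.0092,0.0002,-0.1],[0.0075,0.0092,0.0002,-0.1],[0.0075,0.0092,0.0002,-0.1],[0.0075,0.0092,0.0002,-0.1],[0.0075,0.0092,0.0002,-0.1],[0.0075,0.0092,0.0002,-0.1]]])

```text
clock: 22.55
eef_pos: [0.5429, 0.2081, 0.1186]
tool_rot: [0.661, 0.722, 0.083, 0.187]
ft_force: [-57.5, -25.1, 72.3]
grip_width: 0.0004
```

```bash
python3 -c "
from rows import *
bst()
plant((.142,.151,.036),0,6)"
```

```text
t 22.55 pos [0.5429 0.2081 0.1186] j [ 0.516  0.307 -0.331  0.648 -0.302  0.385] 
x [-0.056  0.986 -0.159] z [ 0.379 -0.127 -0.917] F [-57.51 -25.1   72.3 ] w 0.0004
tip board [103.8 154.3  26.2] tcp board [105.3 156.   36.9] F board [-15.23 -20.4   92.28]
tool x in board [-0.06   0.987 -0.15 ] z [-0.14  -0.157 -0.978] yaw err to +y deg -3.46
[-0.0012, 0.006, -0.0024, 0.0]
[-0.0012, 0.006, -0.0024, 0.0]
[-0.0012, 0.006, -0.0024, 0.0]
[-0.0012, 0.006, -0.0024, 0.0]
[-0.0012, 0.006, -0.0024, 0.0]
[-0.0012, 0.006, -0.0024, 0.0]
```

Call:
send_rows(increments=[[[0,0,-0.012,0],[0,0,-0.012,0],[0,0,-0.006,0],[-0.0005,0.006,-0.001,0.5],[-0.0005,0.006,-0.001,0.5],[-0.0005,0.006,-0.001,0.5],[-0.0005,0.006,-0.001,0.5],[0,0.003,-0.0005,0.5]]])

```text
clock: 23.35
eef_pos: [0.5446, 0.217, 0.1342]
tool_rot: [0.672, 0.716, 0.062, 0.178]
ft_force: [-16.2, 1.5, 8.7]
grip_width: 0.0
```

```bash
python3 -c "
from rows import *
bst()"; python3 pic.py 10; python3 -c "
from rows import *
bst()
plant((.1415,.151,.040),0,5)"
```

```text
t 23.35 pos [0.5446 0.217  0.1342] j [ 0.53   0.328 -0.237  0.778 -0.305  0.432] 
x [-0.033  0.985 -0.171] z [ 0.338 -0.151 -0.929] F [-16.18   1.48   8.68] w 0.0
tip board [113.2 162.8  38.6] tcp board [115.2 164.7  49.2] F board [-9.52  2.77 15.52]
tool x in board [-0.045  0.984 -0.172] z [-0.183 -0.177 -0.967] yaw err to +y deg -2.65
t 23.45 pos [0.5444 0.217  0.1344] j [ 0.53   0.327 -0.238  0.777 -0.305  0.432] 
x [-0.033  0.985 -0.171] z [ 0.338 -0.15  -0.929] F [-10.61   1.34   4.9 ] w -0.0003
tip board [113.1 162.8  38.8] tcp board [115.1 164.7  49.4] F board [-6.62  2.19  9.48]
tool x in board [-0.046  0.984 -0.172] z [-0.183 -0.177 -0.967] yaw err to +y deg -2.65
[-0.0026, 0.0055, -0.0009, 0.0]
[-0.0026, 0.0055, -0.0009, 0.0]
[-0.0026, 0.0055, -0.0009, 0.0]
[-0.0026, 0.0055, -0.0009, 0.0]
[-0.0026, 0.0055, -0.0009, 0.0]
```

View pics/side10.png

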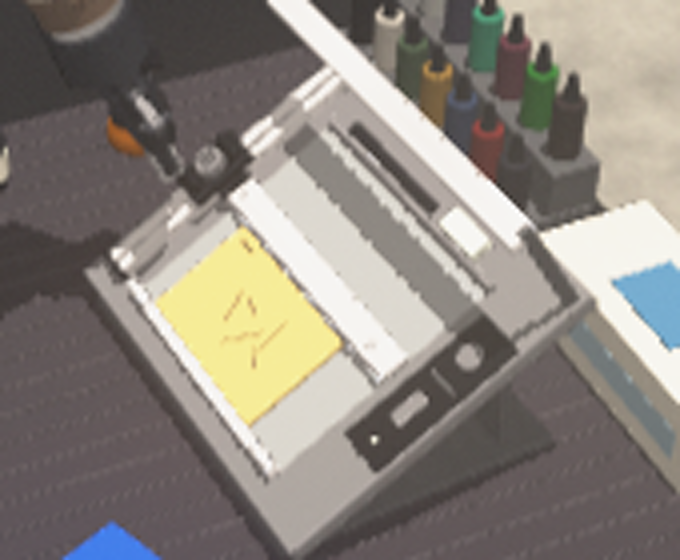

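View pics/top10.png

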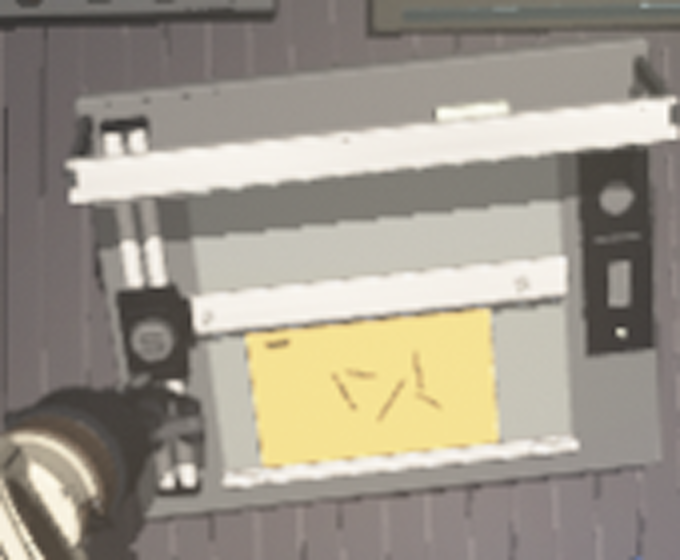

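Call:
send_rows(increments=[[[-0.002,-0.004,-0.01,0],[-0.002,-0.002,-0.01,0],[-0.002,0.0048,0.0002,0.4],[-0.002,0.0048,0.0002,0.4],[-0.002,0.0048,0.0002,0.4],[-0.002,0.0048,0.0002,0.4],[-0.002,0.0048,0.0002,0.4],[-0.002,0.0048,0.0002,0.4]]])

```text
clock: 24.25
eef_pos: [0.5641, 0.2039, 0.1656]
tool_rot: [0.69, 0.699, 0.068, 0.178]
ft_force: [-0.1, -0.1, 0.7]
grip_width: 0.0004
```

```bash
python3 -c "
from rows import *
bst()
plant((.1415,.151,.038),0,8)"
```

```text
t 24.25 pos [0.5641 0.2039 0.1656] j [ 0.491  0.312 -0.171  0.844 -0.298  0.44 ] 
x [ 0.014  0.988 -0.155] z [ 0.342 -0.15  -0.928] F [-0.08 -0.08  0.7 ] w 0.0004
tip board [144.9 148.2  56.6] tcp board [146.9 150.1  67.2] F board [ 0.27 -0.07  0.65]
tool x in board [ 0.003  0.984 -0.181] z [-0.179 -0.177 -0.968] yaw err to +y deg 0.19
[0.0008, -0.0, 0.0023, 0.0]
[0.0008, -0.0, 0.0023, 0.0]
[0.0008, -0.0, 0.0023, 0.0]
[0.0008, -0.0, 0.0023, 0.0]
[0.0008, -0.0, 0.0023, 0.0]
[0.0008, -0.0, 0.0023, 0.0]
[0.0008, -0.0, 0.0023, 0.0]
[0.0008, -0.0, 0.0023, 0.0]
```

Call:
send_rows(increments=[[[0.0013,0,0.0036,0],[0.0013,0,0.0036,0],[0.0013,0,0.0036,0],[0.0013,0,0.0036,0],[0.0008,0,0.0025,0],[0.0004,-0.0005,0.0015,0],[0.0003,-0.0005,0.0015,0],[0.0003,-0.001,0.0012,0]]])

```text
clock: 25.05
eef_pos: [0.5724, 0.2073, 0.1451]
tool_rot: [0.69, 0.698, 0.069, 0.18]
ft_force: [-1.2, -1.0, 5.7]
grip_width: -0.0
```

```bash
python3 -c "
from rows import *
bst()"
```

```text
t 25.05 pos [0.5724 0.2073 0.1451] j [ 0.491  0.346 -0.183  0.794 -0.302  0.442] 
x [ 0.017  0.988 -0.156] z [ 0.347 -0.152 -0.926] F [-1.17 -1.05  5.71] w -0.0
tip board [142.  150.9  34.5] tcp board [143.9 152.8  45.2] F board [ 1.78 -0.95  5.57]
tool x in board [ 0.005  0.983 -0.183] z [-0.174 -0.18  -0.968] yaw err to +y deg 0.29
```

Call:
send_rows(increments=[[[0.0002,-0.0037,0.002,0],[0.0002,-0.0037,0.002,0],[0.0002,-0.0037,0.002,0],[0.0002,-0.0037,0.002,0],[0.0003,-0.0077,0.0027,0],[0.0003,-0.0077,0.0026,0],[0.0003,-0.0077,0.0025,0],[0.0003,-0.0077,0.0025,0]]])

```text
clock: 25.85
eef_pos: [0.5662, 0.2083, 0.1417]
tool_rot: [0.692, 0.685, 0.099, 0.206]
ft_force: [8.2, -3.0, 8.1]
grip_width: -0.0002
```

```bash
python3 -c "
from rows import *
bst()"
```

```text
t 25.85 pos [0.5662 0.2083 0.1417] j [ 0.516  0.307 -0.282  0.668 -0.343  0.473] 
x [ 0.043  0.989 -0.144] z [ 0.419 -0.149 -0.896] F [ 8.2  -3.03  8.13] w -0.0002
tip board [135.9 152.4  34.5] tcp board [137.  154.4  45.3] F board [10.94 -3.68  3.07]
tool x in board [ 0.034  0.982 -0.186] z [-0.097 -0.182 -0.978] yaw err to +y deg 1.97
```

Call:
send_rows(increments=[[[0.0002,-0.0045,0.0028,0],[0.0002,-0.0045,0.0028,0],[0.0002,-0.0045,0.0028,0],[0.0002,-0.0045,0.0028,0],[0.0002,-0.0062,0.0028,0],[0.0002,-0.0062,0.0028,0],[0.0002,-0.0062,0.0028,0],[0.0002,-0.0062,0.0028,0]]])

```text
clock: 26.65
eef_pos: [0.5665, 0.2085, 0.141]
tool_rot: [0.694, 0.669, 0.131, 0.233]
ft_force: [-1.7, -2.7, 14.0]
grip_width: -0.0
```

```bash
python3 -c "
from rows import *
bst()"; python3 pic.py 11
```

```text
t 26.65 pos [0.5665 0.2085 0.141 ] j [ 0.538  0.28  -0.366  0.54  -0.39   0.498] 
x [ 0.071  0.989 -0.13 ] z [ 0.493 -0.148 -0.857] F [-1.73 -2.68 13.97] w -0.0
tip board [136.8 152.4  33.7] tcp board [136.9 154.5  44.5] F board [ 5.31 -2.53 13.07]
tool x in board [ 0.065  0.98  -0.188] z [-0.014 -0.187 -0.982] yaw err to +y deg 3.8
```

View pics/side11.png

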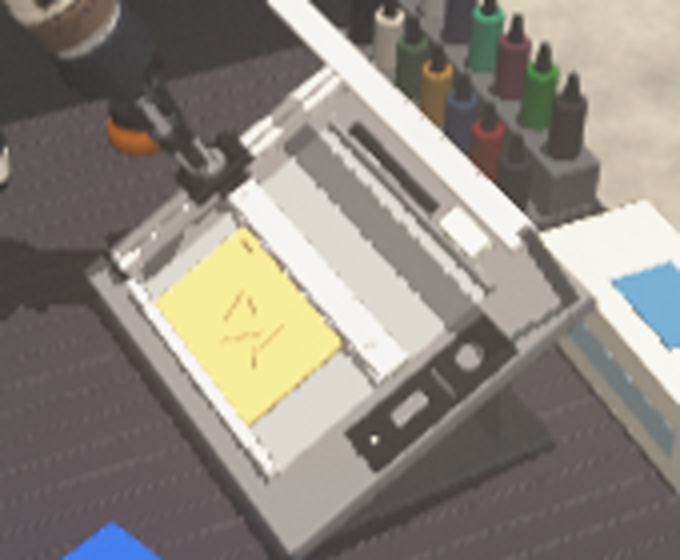

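View pics/top11.png

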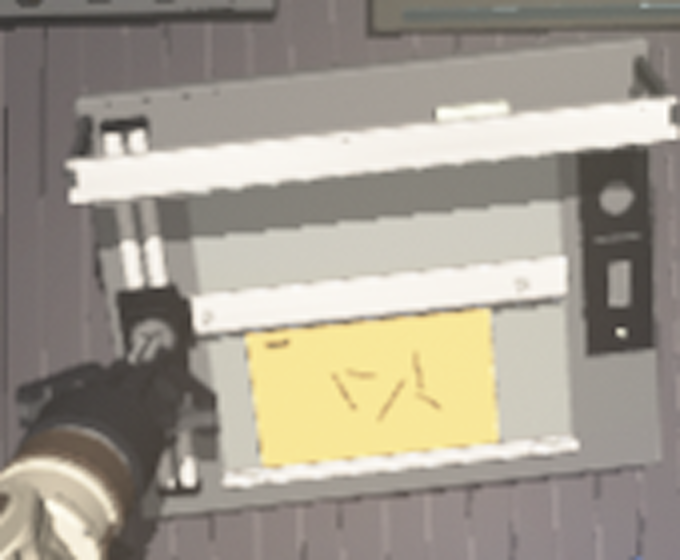

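Call:
send_rows(increments=[[[-0.0005,0.001,-0.003,-0.5],[-0.0005,0.003,-0.0015,-0.5],[0,0.0025,0,-0.5],[0,0.001,0,-0.5],[0.0005,0,0.0025,-0.5],[0.0005,-0.0005,0.0025,-0.5],[0.0005,-0.001,0.002,0],[0.0004,-0.001,0.0018,0]]])

```text
clock: 27.55
eef_pos: [0.5752, 0.2094, 0.1427]
tool_rot: [0.674, 0.687, 0.126, 0.238]
ft_force: [-2.8, -1.3, 7.3]
grip_width: -0.0001
```

```bash
python3 -c "
from rows import *
bst()"
```

```text
t 27.55 pos [0.5752 0.2094 0.1427] j [ 0.532  0.289 -0.351  0.537 -0.39   0.434] 
x [ 0.023  0.987 -0.157] z [ 0.498 -0.148 -0.854] F [-2.82 -1.26  7.27] w -0.0001
tip board [145.3 152.6  30.8] tcp board [145.4 154.7  41.6] F board [ 1.11 -1.03  7.75]
tool x in board [ 0.01   0.982 -0.187] z [-0.007 -0.187 -0.982] yaw err to +y deg 0.58
```

Call:
send_rows(increments=[[[0.0003,-0.006,0.0016,0],[0.0003,-0.006,0.0016,0],[0.0003,-0.006,0.0016,0],[0.0003,-0.006,0.0016,0],[0.0003,-0.0075,0.0017,0],[0.0003,-0.0075,0.0017,0],[0.0003,-0.0075,0.0017,0],[0.0003,-0.0075,0.0017,0]]])

```text
clock: 28.35
eef_pos: [0.5679, 0.2107, 0.1382]
tool_rot: [0.676, 0.669, 0.158, 0.266]
ft_force: [2.6, -3.1, 12.7]
grip_width: 0.0001
```

```bash
python3 -c "
from rows import *
bst()"
```

```text
t 28.35 pos [0.5679 0.2107 0.1382] j [ 0.565  0.266 -0.45   0.394 -0.445  0.47 ] 
x [ 0.056  0.988 -0.142] z [ 0.569 -0.149 -0.809] F [ 2.61 -3.08 12.72] w 0.0001
tip board [137.8 154.5  30.5] tcp board [136.9 156.6  41.3] F board [ 8.4  -3.28  9.84]
tool x in board [ 0.046  0.98  -0.191] z [ 0.077 -0.194 -0.978] yaw err to +y deg 2.69
```

Call:
send_rows(increments=[[[0.0002,-0.0066,0.0008,0],[0.0002,-0.0066,0.0007,0],[0.0002,-0.0066,0.0006,0],[0.0002,-0.0065,0.0004,0],[0.0002,-0.0065,0.0003,0],[0.0001,-0.006,0.0,0],[0,-0.005,-0.0005,0],[0,-0.004,-0.001,0]]])

```text
clock: 29.15
eef_pos: [0.5643, 0.2111, 0.1421]
tool_rot: [0.68, 0.644, 0.188, 0.295]
ft_force: [2.9, -1.9, 5.8]
grip_width: 0.0001
```

```bash
python3 -c "
from rows import *
bst()"
```

```text
t 29.15 pos [0.5643 0.2111 0.1421] j [ 0.598  0.249 -0.525  0.274 -0.511  0.512] 
x [ 0.099  0.987 -0.125] z [ 0.635 -0.159 -0.756] F [ 2.86 -1.92  5.84] w 0.0001
tip board [137.5 154.9  35.9] tcp board [135.7 157.3  46.5] F board [ 5.26 -2.15  3.71]
tool x in board [ 0.092  0.976 -0.197] z [ 0.16  -0.21  -0.965] yaw err to +y deg 5.38
```

Call:
send_rows(increments=[[[-0.004,0.0035,-0.019,0],[-0.004,0.0035,-0.019,0],[-0.035,0.0095,0.0,0],[-0.045,0.0125,0.0105,-0.5],[-0.045,0.0125,0.0105,-0.5],[-0.045,0.0125,0.0105,-0.5],[-0.045,0.0125,0.0105,-0.5],[-0.045,0.0125,0.0105,-0.5]]])

```text
clock: 29.95
eef_pos: [0.6121, -0.0544, 0.2157]
tool_rot: [0.659, 0.667, 0.181, 0.296]
ft_force: [0.9, 0.8, -0.0]
grip_width: 0.0001
```

```bash
python3 -c "
from rows import *
bst()
plant((.203,-.160,.045),0,8)"
```

```text
t 29.95 pos [ 0.6121 -0.0544  0.2157] j [-0.025  0.073 -0.536  0.263 -0.133 -0.086] 
x [ 0.045  0.987 -0.156] z [ 0.634 -0.149 -0.759] F [ 0.92  0.83 -0.03] w 0.0001
tip board [ 197.1 -113.4   86.4] tcp board [ 195.4 -111.2   97. ] F board [ 0.84  0.76 -0.52]
tool x in board [ 0.029  0.98  -0.197] z [ 0.157 -0.199 -0.967] yaw err to +y deg 1.7
[-0.0047, -0.0001, 0.0063, 0.0]
[-0.0047, -0.0001, 0.0063, 0.0]
[-0.0047, -0.0001, 0.0063, 0.0]
[-0.0047, -0.0001, 0.0063, 0.0]
[-0.0047, -0.0001, 0.0063, 0.0]
[-0.0047, -0.0001, 0.0063, 0.0]
[-0.0047, -0.0001, 0.0063, 0.0]
[-0.0047, -0.0001, 0.0063, 0.0]
```

Call:
send_rows(increments=[[[-0.005,0,0.007,0],[-0.005,0,0.007,0],[-0.005,0,0.007,0],[-0.005,0,0.007,0],[-0.005,0,0.007,0],[-0.005,0,0.007,0],[-0.003,0,0.005,0],[0,0,0,0]]])

```text
clock: 30.75
eef_pos: [0.6416, -0.0984, 0.1793]
tool_rot: [0.661, 0.667, 0.179, 0.294]
ft_force: [0.1, 0.1, -0.2]
grip_width: 0.0004
```

```bash
python3 -c "
from rows import *
bst()
plant((.204,-.161,.018),0,8)"; python3 pic.py 12; python3 -c "
import numpy as np,cv2
f=lambda n:np.load(f'{n}1.npz')['image'][:,:,::-1]
cv2.imwrite('pics/z12.png',np.hstack([cv2.resize(f('top')[170:230,340:400],None,fx=6,fy=6,interpolation=2),cv2.resize(f('side')[225:285,345:405],None,fx=6,fy=6,interpolation=2)]))"
```

```text
t 30.75 pos [ 0.6416 -0.0984  0.1793] j [-0.119  0.185 -0.515  0.171 -0.075 -0.156] 
x [ 0.046  0.987 -0.156] z [ 0.629 -0.15  -0.762] F [ 0.13  0.09 -0.21] w 0.0004
tip board [ 201.2 -159.6   41.9] tcp board [ 199.6 -157.4   52.5] F board [ 0.01  0.08 -0.25]
tool x in board [ 0.03   0.98  -0.198] z [ 0.152 -0.2   -0.968] yaw err to +y deg 1.76
[0.0004, -0.0001, 0.003, 0.0]
[0.0004, -0.0001, 0.003, 0.0]
[0.0004, -0.0001, 0.003, 0.0]
[0.0004, -0.0001, 0.003, 0.0]
[0.0004, -0.0001, 0.003, 0.0]
[0.0004, -0.0001, 0.003, 0.0]
[0.0004, -0.0001, 0.003, 0.0]
[0.0004, -0.0001, 0.003, 0.0]
```

View pics/z12.png

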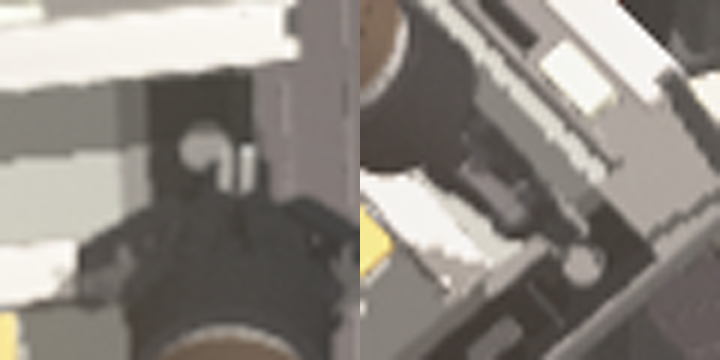

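View pics/side12.png

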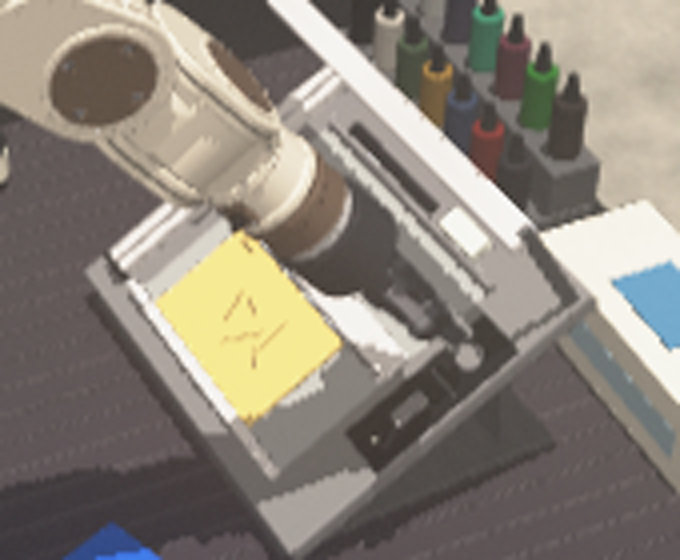

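Call:
send_rows(increments=[[[0.0006,-0.0001,0.0035,0],[0.0006,-0.0001,0.0035,0],[0.0006,-0.0001,0.0035,0],[0.0006,-0.0001,0.0035,0],[0.0006,-0.0001,0.0035,0],[0.0006,-0.0001,0.0035,0],[0.0005,-0.0001,0.003,0],[0.0003,0,0.0015,0]]])

```text
clock: 31.65
eef_pos: [0.659, -0.0969, 0.1591]
tool_rot: [0.66, 0.667, 0.18, 0.295]
ft_force: [0.5, 0.4, 0.2]
grip_width: 0.0003
```

```bash
python3 -c "
from rows import *
bst()"
```

```text
t 31.65 pos [ 0.659  -0.0969  0.1591] j [-0.112  0.244 -0.504  0.119 -0.078 -0.151] 
x [ 0.045  0.987 -0.156] z [ 0.632 -0.149 -0.761] F [0.51 0.4  0.22] w 0.0003
tip board [ 206.3 -159.5   15.6] tcp board [ 204.6 -157.3   26.3] F board [ 0.58  0.36 -0.08]
tool x in board [ 0.029  0.98  -0.197] z [ 0.155 -0.199 -0.968] yaw err to +y deg 1.72
```

Call:
send_rows(increments=[[[0.0003,-0.0006,0.0012,0],[0.0003,-0.0006,0.0012,0],[0.0003,-0.0006,0.0012,0],[0.0003,-0.0005,0.001,0],[0.0002,-0.0003,0.001,0],[0.0002,-0.0002,0.001,0],[0.0002,-0.0002,0.001,0],[0.0002,-0.0002,0.001,0]]])

```text
clock: 32.45
eef_pos: [0.6619, -0.0964, 0.1506]
tool_rot: [0.66, 0.667, 0.18, 0.296]
ft_force: [-10.3, 1.8, 10.3]
grip_width: 0.0004
```

```bash
python3 -c "
from rows import *
bst()"
```

```text
t 32.45 pos [ 0.6619 -0.0964  0.1506] j [-0.11   0.262 -0.509  0.096 -0.08  -0.15 ] 
x [ 0.046  0.987 -0.157] z [ 0.633 -0.15  -0.76 ] F [-10.31   1.82  10.33] w 0.0004
tip board [ 204.6 -159.3    6.9] tcp board [ 202.9 -157.1   17.5] F board [-3.61  2.64 14.02]
tool x in board [ 0.03   0.98  -0.198] z [ 0.156 -0.2   -0.967] yaw err to +y deg 1.72
```

```bash
python3 pic.py 13; python3 -c "
import numpy as np,cv2
f=lambda n:np.load(f'{n}1.npz')['image'][:,:,::-1]
cv2.imwrite('pics/z13.png',np.hstack([cv2.resize(f('top')[170:230,340:400],None,fx=6,fy=6,interpolation=2),cv2.resize(f('side')[225:285,345:405],None,fx=6,fy=6,interpolation=2)]))"
```

```text
(no output)
```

View pics/z13.png

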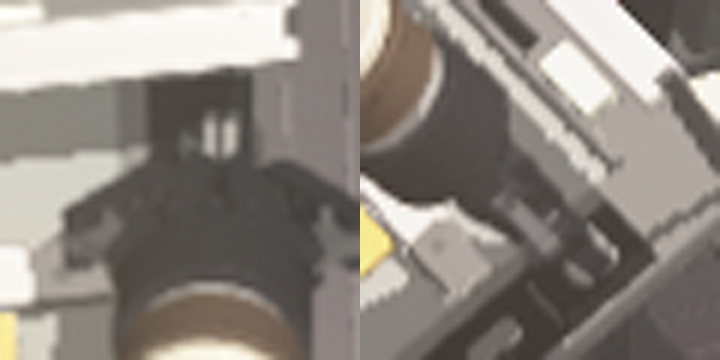

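View pics/top13.png

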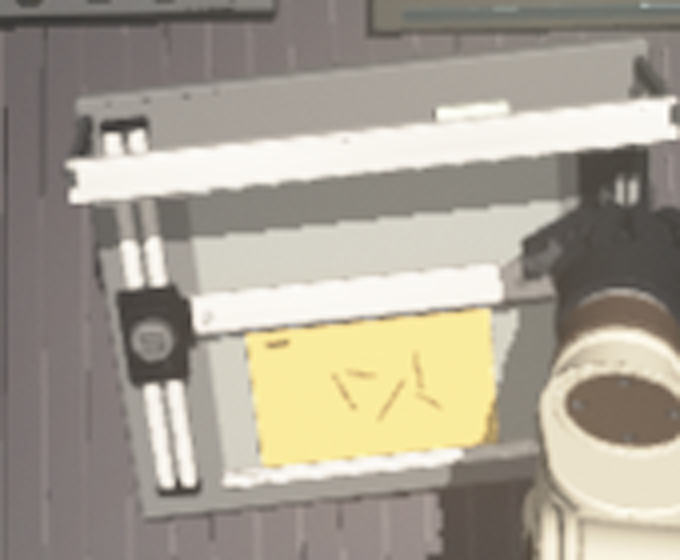

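Call:
send_rows(increments=[[[0.0003,-0.0004,0.0013,0],[0.0003,-0.0004,0.0013,0],[0.0003,-0.0004,0.0013,0],[0,0,-0.008,0],[0,0,-0.015,0],[0,0,-0.025,0],[0,0,-0.03,0],[0,0,-0.03,0]]])

```text
clock: 33.35
eef_pos: [0.5906, -0.0797, 0.2311]
tool_rot: [0.66, 0.667, 0.179, 0.295]
ft_force: [0.4, 0.5, 0.2]
grip_width: 0.0001
```

Call:
send_rows(increments=[[[0,0,-0.04,0],[0,0,-0.04,0],[0,0,-0.04,0],[0,0,-0.03,0],[0,0,-0.02,0],[0,0,0,0],[0,0,0,0],[0,0,0,0]]])

```text
clock: 34.15
eef_pos: [0.4777, -0.0524, 0.3702]
tool_rot: [0.659, 0.666, 0.182, 0.298]
ft_force: [0.1, -1.1, -0.2]
grip_width: -0.0
```

```bash
python3 pic.py 14; python3 -c "
from rows import *
bst()"
```

```text
t 34.25 pos [ 0.4775 -0.0525  0.3693] j [-0.03  -0.338 -0.455  0.752 -0.131 -0.088] 
x [ 0.046  0.987 -0.156] z [ 0.636 -0.15  -0.757] F [-0.51 -0.44 -0.43] w 0.0004
tip board [ 157.9 -100.7  286.4] tcp board [156.1 -98.5 297. ] F board [-0.68 -0.4  -0.1 ]
tool x in board [ 0.03   0.98  -0.198] z [ 0.16  -0.2   -0.967] yaw err to +y deg 1.78
```

View pics/side14.png

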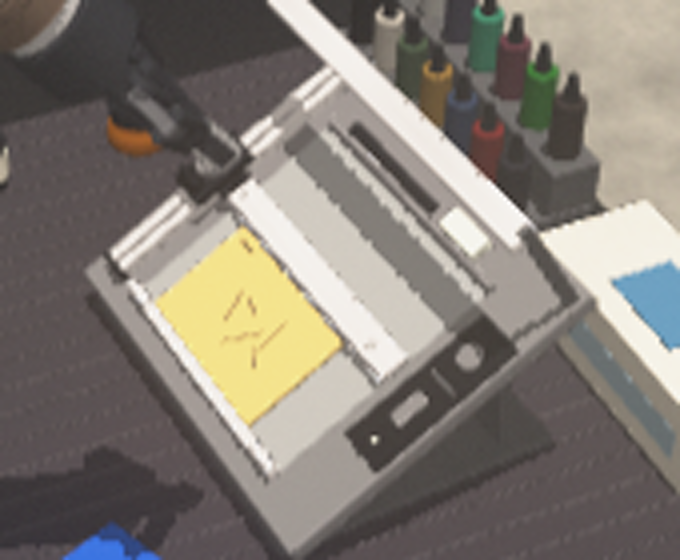

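View pics/top14.png

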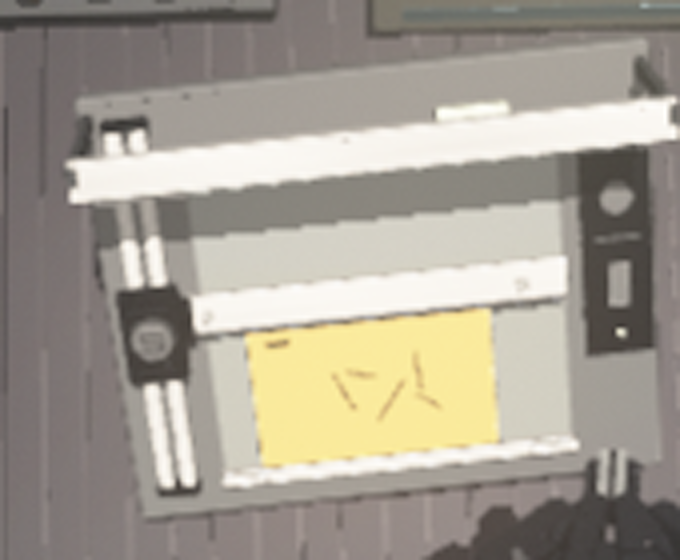

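```bash
python3 -c "
from workcell import order
print(order.job_done())"
```

```text
the job is handed in; nothing more can be done
None
```

I handed the job in at 34.3 s, with the arm about 0.29 m clear of the board. The last pictures look right, but one collision on the way may have broken a force limit.

**Clamping the plate**
- I held the release down and slid the rule about 60 mm. The blade squared the plate and pushed it to the ledge.
- On that first try the finger climbed off the button while I was feeling for the stop, so the rule locked at an unknown push.
- I went back, pressed the release down again at 9.8 N and pushed down the slope at 8.4 N. I then let the release up; the push still read about 5 N once it was up.

**Light key**
- I pressed the round key with about 14 N, well past the 6 N where it gives, then withdrew straight out. I never moved to the dimmer key.

**Last checks**
- The final pictures show the plate square between blade and ledge, and the rule where it locked. The marker, eraser and what else those close-ups show appear undisturbed. I did not look again at the items to the right of the board.

**What went wrong or stays unconfirmed**
- **Collision:** while coming back to the release I misjudged a move, and the fingertips struck the rail or the carriage's lower end with about 96 N at the wrist. That is under the 120 N limit. It was the fingertips rather than the arm or gripper body, but it may still count against the 40 N contact limit. The rule did not visibly move.
- **Clamp force and key switching:** I only have the force readings for these; no light change showed in the pictures.
- **Tool angle:** commands could not tilt the tool, so I got the tilt by running into joint limits (as close as 0.001 rad). The last presses were roughly 11 to 15 degrees off square to the board.

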